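# Swing the bench lamp aside, nest a channel, and bring the lamp back

## Robot

A 6-joint arm with a two-finger parallel gripper is mounted at the origin on the work surface. World frame = base frame: x ahead of the robot, y to its left, z up, the work surface at z = 0. Lengths are in m, angles in rad, forces in N, time in s.
With the tool pointing down it reaches from about 0.425 to 0.95 m from the base axis. Payload 3.5 kg.
Tool frame: the origin (TCP) lies at the very end of the fingers, on their centre line; the grasp point (between the pads) lies 19 mm behind it (env.grip_depth is the distance from the TCP to the grasp point, in m); x points along the fingers, y is the direction in which the jaws open and shut, and the axes are right-handed (so a half turn about x gives the same grasp; the last joint's range is limited). The gripper opens to 85 mm and grips with 20 to 120 N. Pads are 22 mm wide; open, the fingers measure 114 mm over their backs; the gripper's body (76 mm by 85 mm) begins 54 mm behind the grasp point. The pads swing forward as they close: fully open they stand 13 mm farther back than shut.
Start: joints at [1.194, 0.286, 1.577, -0, 1.279, -0.15], TCP at [0.152, 0.658, 0.231] pointing down, gripper open.
Joint ranges: [-2.77, 2.77], [-0.9, 2.22], [0.21, 2.48], [-1.53, 4.67], [0.24, 2.81], [-2.84, 2.84]. Speed limits (rad/s): [2.79, 2.79, 3.14, 3.14, 3.14, 3.14].

## Interface

Orientations are given as a unit quaternion [x, y, z, w].
In Python, from rig import env gives the robot as it stands.
- The arm moves only by the tool drive_tool, never from a script. Its argument "targets" is a list of rows, each an object with "xyz": the shift along the tool's x, y, z scaled (see below), a list of three; "twist": the turn about the tool's x scaled (see below). In form: [{"xyz": [x, y, z], "twist": twist}, ...]. A call has 1 to 8 rows; each row shifts and turns the commanded pose from where the row before left it, along the tool's axes as they then stand; what a row does not reach is not made up. The controller multiplies each number of a shift by 0.03 m and each number of a turn by 5 degrees. A row lasts 1/12 s, in which the tool goes at most 41.7 mm and 7.16 degrees, less where a joint would pass 70% of its speed; a pose out of reach is approached as far as the arm can. A call with a number of a shift or a turn outside -1 to 1 is refused whole. A call with a gripper value outside its range is refused whole. "claw" is the closure, from -1 (fully open) to 1 (shut), so that 0 is half open, set as the call begins (left out, the last holds). The fingers move at their own pace and stop on an object; "squeeze" is the grip in N (left out, the last holds). Time passes only in rows, so rows that do not move let the fingers close. It gives the time, the measured TCP pose, the force and the opening at its end, in the units of the state.
- env.observe(): the state, without advancing time (a new reading comes with each control period).
- env.snapshot(name): name is "side" or "top"; returns a dict with "image" (400x640x3 uint8, red, green, blue), "intrinsics" (3x3 intrinsics, pixels), "world_to_cam" (4x4, takes a point from world to camera coordinates). Camera axes: x right, y down, z forward; pixel columns grow to the right and rows downward; lengths in m; the calibration is good to about 2 mm. A picture is of the moment at which its call begins. There is no depth.
- env.job_done(): hands the job in, once; it reports no verdict.
Trained networks look in a picture, given as the dict that the camera call returned (one of the last four; its "shot" number tells which), for a name from the list of things; names that differ only in an ending like _2 or _b are one class to them, and where a whole thing is asked for, a point or a joint stands for the part that bears it (a point fixed in the world has none). Each returns a list of dicts, best first, with "conf" (0 to 1); they miss things now and then, are a little off and sometimes report something else, mostly with a low value. They report only what shows in the picture. A call takes as long as a camera call.
- env.recognise(label, picture): "box" ([left, top, right, bottom] in pixels, round what is visible of it).
- env.landmark_of(label, picture): "xy" ([column, row] in pixels: a listed point, or the origin of a listed thing).
The state is a dict: "time": time; "qpos": joint angles; "joint_vel": joint speeds; "joint_torque": joint torques, N m; "position": TCP position; "ee_rot": TCP orientation; "force": force on the tool from outside, world axes, zero at the start; "torque": the same for the moment, N m; "grip_width": finger opening in m.
Only numpy, scipy, OpenCV 4.12 (cv2) and the standard library are available. Lean on these libraries where they do the work, as an engineer would, in place of code of your own. Each camera call takes 0.05 s, during which the arm holds its last target. There are 200 camera calls.

## Task

Swing the bench lamp on its arm clear of the tray, then take the metal channel from the sloping rack and set it down, without dropping it, legs down over the two open channels in the tray so that one leg sits fully home in each trough and its ends are about level with theirs. Then swing the lamp back so that it is centred above the tray. Leave the gouge, the mallet and the spoon alone.

Things in the scene. Friction and masses are not known exactly. Their poses are not given: they have to be found in the camera images.
- lamp_grip (a point): Middle of the upright black grip pin (18 mm diameter, 55 mm tall) on top of the lamp's grey conical shade, 257 mm above the bench. Pin top 27 mm above this point; the shade's flat 48 mm wide cap 27 mm below it. Shade 120 mm across at its lower rim, 157 mm above the bench. Rigid with the arm: moves on a level circle about the hinge.
- lamp_hinge (a point): On the lamp's upright hinge axis, at the height of the arm's level bar (14 mm thick, 218 mm above the bench, from hinge to shade). The lamp grip circles it at 245 mm. The post (20 mm thick, on a fixed round foot 110 mm across) stands directly below, beyond the tray.
- lamp_arm (a joint): Angle of the lamp arm about its upright axis, rad; grows as the arm swings clockwise seen from above, that is away from the tray to the robot's left and away from the robot; range -0.35 to 1.3. Near 0 the shade is above the tray. Light friction (about 1 N at the grip); it stays where it is left.
- tray: Fixed shallow plywood tray, outside 146 (x) x 168 (y) x 22 mm high, walls 5 mm, inner floor 5 mm above its underside. Origin: centre of the underside.
- lower_near: Loose aluminium U-channel lying open side up in the tray, nearer the robot: 60 mm wide (x) x 140 mm long (y) x 30 mm high, web and legs 4 mm thick, 150 g. Origin: centre of its underside, z up. Trough inside 52 mm wide. It is about 64 mm from the other one, axis to axis, leaving about 4 mm between them.
- lower_far: The same as lower_near, open side up, lying parallel beside it on the far (+x) side of the tray.
- channel: Loose aluminium channel, same size as the two in the tray, about 150 g, lying on the rack, legs against the slope, web outward. Origin: middle of its open side, in the plane of the leg tips (on the slope's face). x up the slope (width), y level (length), z out through the web, square to the slope, 35 degrees from vertical. Nested: z up, origin 9 mm above the tray's underside.
- rack: Fixed plywood rack with a board 150 mm up the slope x 190 mm wide, inclined 35 degrees, rising along the rack's +x; it faces the robot's left and away from the robot. Origin: on the bench under the middle of the board's upper face, which is 80 mm above the bench there. Two small stops (12 mm along the slope, 14 mm square otherwise), 58 mm either side of the middle, hold the channel's lower edge; between them is free for a finger.
- gouge: Bystander: wood-handled carving gouge lying on the bench, about 220 mm long along its x, 24 mm thick. Origin: under the front part of its handle.
- mallet: Bystander: wooden carver's mallet standing on its head, 90 mm across, 215 mm tall. Origin: centre of its foot.
- spoon: Bystander: carved wooden spoon lying on the bench, about 180 mm long along its x, 20 mm high. Origin: under the neck.

How it is judged:
On the way, in this order (a step that is already met when the one before it is completed fails the run):
1. the lamp is swung clear of the tray (its axis more than 150 mm from the tray's centre) (horizontal distance between lamp_grip and tray above 0.15 m and horizontal distance between channel and rack below 0.05 m), for 0.2 s.
2. with the lamp still clear, the channel is taken off the rack (more than 100 mm away from it) (horizontal distance between lamp_grip and tray above 0.15 m and horizontal distance between channel and rack above 0.1 m), for 0.1 s.
3. with the lamp still clear, the channel lies nested and released (horizontal distance between lamp_grip and tray above 0.15 m and angle between each of channel, lower_near, lower_far's own z axis and vertical below 0.1 rad and angle between the y axis of channel and the y axis of lower_near, either way round below 0.12 rad and angle between the y axis of channel and the y axis of lower_far, either way round below 0.12 rad and z of channel in the frame of tray below 0.0125 m and x of channel in the frame of lower_near between 0.006 and 0.056 m and x of channel in the frame of lower_far between -0.056 and -0.006 m and y of channel in the frame of tray between -0.02 and 0.02 m and linear speed of channel below 0.03 m/s and contact force between the fingers and channel below 0.1 N and z of each of lower_near, lower_far in the frame of tray below 0.009 m), for 0.2 s.
4. the lamp is back above the tray (horizontal distance between lamp_grip and tray below 0.04 m), for 0.2 s.
At the end, for the whole second after the job is handed in: Channel released, at rest, legs down, parallel (0.12 rad) to the lower two, a leg in each trough, leg tips at most 12.5 mm above the tray's underside, within 20 mm of its middle lengthwise; all level (0.1 rad), lower two on the floor (4 mm); lamp at rest within 40 mm of the tray centre (angle between each of channel, lower_near, lower_far's own z axis and vertical below 0.1 rad and angle between the y axis of channel and the y axis of lower_near, either way round below 0.12 rad and angle between the y axis of channel and the y axis of lower_far, either way round below 0.12 rad and z of channel in the frame of tray below 0.0125 m and x of channel in the frame of lower_near between 0.006 and 0.056 m and x of channel in the frame of lower_far between -0.056 and -0.006 m and y of channel in the frame of tray between -0.02 and 0.02 m and linear speed of channel below 0.03 m/s and contact force between the fingers and channel below 0.1 N and z of each of lower_near, lower_far in the frame of tray below 0.009 m and horizontal distance between lamp_grip and tray below 0.04 m and velocity of joint lamp_arm between -0.05 and 0.05 rad/s); the robot touches nothing.
It fails at once if the gouge is disturbed (moved more than 30 mm) (distance of gouge from where it was at the start of the episode above 0.03 m).
It fails at once if the mallet is disturbed (moved more than 30 mm) (distance of mallet from where it was at the start of the episode above 0.03 m).
It fails at once if the spoon is disturbed (moved more than 30 mm) (distance of spoon from where it was at the start of the episode above 0.03 m).
It fails at once if the channel is dropped (moves faster than 0.6 m/s out of the fingers) (linear speed of channel above 0.6 m/s and contact force between the fingers and channel below 0.05 N).
It also fails if it takes over 67 s, if anything falls off the work surface, if the arm or the gripper's body presses on something with over 40 N, if the wrist force passes 120 N, or if a joint passes its speed limit or range.

## Working session

There is one attempt and no reset: what is moved stays moved. The work goes in short steps, Python scripts to look and compute and a tool call to move; the robot and the scene stay as the last step left them, time stands still between calls to the robot, and variables do not carry over. Pictures are saved under pics/ and viewed, about 8 in all and at most 12, crops included, and the job is handed in when it is done.

Besides the shell and the picture viewer there is one more tool, called after ">>>" in YAML: its name, and indented under it one key for each argument. drive_tool: Moves the arm, as the interface text tells. Its arguments: {"type":"object","properties":{"targets":{"type":"array"},"claw":{"type":"number"},"squeeze":{"type":"number"}},"required":["targets"]}

```bash
mkdir -p pics; ls; cat > h.py <<'E'
import numpy as np, cv2
from scipy.spatial.transform import Rotation as R
from rig import env
def save(p,n): cv2.imwrite('pics/'+n,p['image'][:,:,::-1])
def ray(p,uv):
    K=np.array(p['intrinsics']);T=np.array(p['world_to_cam'])
    d=T[:3,:3].T@np.linalg.solve(K,[uv[0],uv[1],1.]); c=-T[:3,:3].T@T[:3,3]
    return c,d/np.linalg.norm(d)
def atz(p,uv,z):
    c,d=ray(p,uv); return c+d*(z-c[2])/d[2]
def tri(rs):
    A=np.zeros((3,3));b=np.zeros(3)
    for c,d in rs:
        P=np.eye(3)-np.outer(d,d);A+=P;b+=P@c
    x=np.linalg.solve(A,b); return x,[float(np.linalg.norm((np.eye(3)-np.outer(d,d))@(x-c))) for c,d in rs]
def proj(p,X):
    K=np.array(p['intrinsics']);T=np.array(p['world_to_cam']);q=K@(T[:3,:3]@np.array(X)+T[:3,3]);return q[:2]/q[2]
E
python3 - <<'E'
from h import *
np.set_printoptions(precision=4,suppress=True)
s=env.observe();print(s)
P={n:env.snapshot(n) for n in('side','top')}
for n in P:
    save(P[n],n+'0.png');c,d=ray(P[n],(320,200));print(n,c,d)
for l in 'lamp_grip lamp_hinge tray lower_near lower_far channel rack gouge mallet spoon'.split():
    rs=[]
    for n in P:
        r=env.landmark_of(l,P[n]);b=env.recognise(l,P[n])
        print(l,n,[(np.round(x['xy'],1),round(x['conf'],2)) for x in r[:2]],[(np.round(x['box'],0),round(x['conf'],2)) for x in b[:2]])
        if r: rs.append(ray(P[n],r[0]['xy']))
    if len(rs)==2: print('   ',*tri(rs))
E
```

```text
pics
{'time': 0.0, 'qpos': array([ 1.194 ,  0.2872,  1.5782, -0.    ,  1.2786, -0.15  ]), 'joint_vel': array([-0.0016, -0.0004, -0.0012, -0.0003, -0.0002, -0.001 ]), 'joint_torque': array([  0.0006, -40.5975, -29.2629,  -0.    ,   0.0057,  -0.    ]), 'position': array([0.1515, 0.6571, 0.2299]), 'ee_rot': array([ 0.0792,  0.7028, -0.0808,  0.7023]), 'force': array([ 0.0793, -0.1461,  0.7394]), 'torque': array([-0.0268, -0.0388,  0.002 ]), 'grip_width': 0.08540957647603928}
side [0.2024 0.5694 0.7366] [ 0.4017 -0.665  -0.6296]
top [ 0.438  -0.0089  1.6304] [ 0.1119 -0.0228 -0.9935]
lamp_grip side [(array([404.6, 127.2]), 0.89)] [(array([312., 118., 426., 174.]), 0.57)]
lamp_grip top [(array([411.3, 234.2]), 0.6), (array([377.1, 235. ]), 0.37)] [(array([387., 152., 422., 253.]), 0.94)]
    [ 0.4822 -0.3101  0.249 ] [0.0027805848694455945, 0.0027805848694456917]
lamp_hinge side [(array([316.7, 122.7]), 0.86)] [(array([305., 115., 423., 189.]), 0.78), (array([344., 189., 419., 239.]), 0.59)]
lamp_hinge top [(array([397.2, 159.5]), 0.68), (array([380.2, 248.5]), 0.32)] [(array([372., 154.,
[... 1673 characters left out ...]
 316., 309.]), 0.64)]
    [0.3658 0.0083 0.0044] [0.0016509524648814584, 0.0016509524648813947]
mallet side [(array([371.3, 211.1]), 0.66), (array([375.3, 173. ]), 0.64)] [(array([364., 109., 389., 178.]), 0.74), (array([345., 275., 441., 312.]), 0.7)]
mallet top [(array([427.7, 204. ]), 0.95)] [(array([418., 190., 452., 215.]), 0.82)]
    [ 0.6168 -0.4845 -0.2227] [0.0035853377052176166, 0.0035853377052175663]
spoon side [(array([203.3, 335.9]), 0.67)] [(array([178., 316., 263., 352.]), 0.86)]
spoon top [(array([220.4, 195.8]), 0.85)] [(array([212., 180., 230., 229.]), 0.76), (array([418., 191., 452., 218.]), 0.42)]
    [ 0.6478  0.3067 -0.0017] [0.0031824431360584168, 0.003182443136058256]
```

View pics/top0.png

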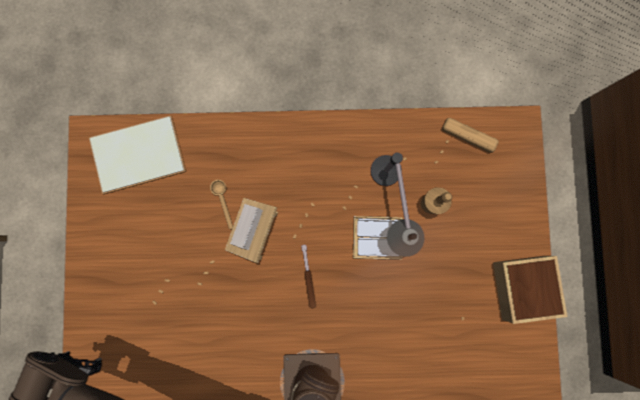

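View pics/side0.png

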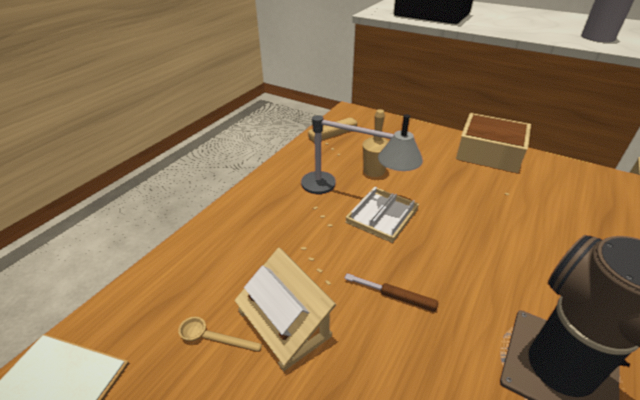

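The top view shows the lamp shade above the right half of the tray at (405,238), with its hinge post at (395,160). The rack and channel are at (250,228), the spoon is left of the rack, and the gouge is at (308,278). The mallet is at (437,203). The side view agrees: the channel lies on the slope at (277,298) and faces left and away.

The tool can only point down, so on the rack the board blocks the upper finger. I plan to slide the channel endways until it overhangs, grip that end, level it and then nest it.

```bash
cat >> h.py <<'E'
def plan(wps):
    """wps: (x,y,z,yaw_of_tool_y_deg or None, rows); prints tool rows from measured/last pose"""
    s=env.observe(); p=np.array(s['position']);M=R.from_quat(s['ee_rot']).as_matrix()
    yaw=np.arctan2(M[1,1],M[0,1]);print('now',np.round(p,4),'yaw',round(np.degrees(yaw),1),'toolx',np.round(M[:,0],3))
    for x,y,z,psi,n in wps:
        t=np.array([x,y,z]); dy=0 if psi is None else (np.radians(psi)-yaw+np.pi)%(2*np.pi)-np.pi
        out=[]
        for i in range(n):
            ty=np.array([np.cos(yaw),np.sin(yaw),0]);tx=np.array([0,0,-1.]);tz=np.cross(tx,ty)
            d=(t-p)/(n-i); out.append([round(float(d@a/0.03),2) for a in(tx,ty,tz)]+[round(float(-np.degrees(dy/n)/5),2)])
            p=p+d; yaw+=dy/n
        if len(set(map(str,out)))==1: print(n,'x',out[0])
        else: print(out)
E
python3 - <<'E'
from h import *
np.set_printoptions(precision=4,suppress=True)
P={n:env.snapshot(n) for n in('side','top')}
for l,z in (('lamp_grip',.257),('lamp_hinge',.218),('tray',0),('lower_near',.005),('lower_far',.005),('rack',0),('mallet',0),('channel',.08),('spoon',0)):
    for n in P:
        for x in env.landmark_of(l,P[n])[:2]: print(l,n,atz(P[n],x['xy'],z),round(x['conf'],2))
plan([(.47,.25,.31,None,8),(.50,0,.31,None,8),(.482,-.31,.31,90,12)])
E
```

```text
lamp_grip side [ 0.4729 -0.2961  0.257 ] 0.61
lamp_grip top [ 0.4867 -0.304   0.257 ] 0.85
lamp_hinge side [ 0.7075 -0.263   0.218 ] 0.96
lamp_hinge top [ 0.7218 -0.2836  0.218 ] 0.69
tray side [ 0.4783 -0.242   0.    ] 0.62
tray top [ 0.4893 -0.2409  0.    ] 0.78
lower_near side [ 0.4429 -0.2362  0.005 ] 0.77
lower_near top [ 0.4624 -0.2363  0.005 ] 0.76
lower_far side [ 0.5137 -0.2428  0.005 ] 0.72
lower_far top [ 0.5154 -0.2517  0.005 ] 0.83
rack side [0.52   0.2022 0.    ] 0.59
rack top [0.5208 0.1928 0.    ] 0.65
mallet side [ 0.5924 -0.423   0.    ] 0.93
mallet side [ 0.4851 -0.2481  0.    ] 0.21
mallet top [ 0.5996 -0.4294  0.    ] 0.75
channel side [0.5268 0.1966 0.08  ] 0.97
channel side [0.4819 0.2435 0.08  ] 0.66
channel top [0.5244 0.1848 0.08  ] 0.59
channel top [0.6356 0.2878 0.08  ] 0.21
spoon side [ 0.6564  0.305  -0.    ] 0.62
spoon side [ 0.6196 -0.7673 -0.    ] 0.22
spoon top [0.6515 0.2883 0.    ] 0.85
now [0.1517 0.6577 0.2313] yaw 77.0 toolx [ 0.  0. -1.]
8 x [-0.33, -1.36, 1.67, -0.0]
8 x [0.0, -0.99, 0.36, -0.0]
[[0.0, -0.85, 0.14, -0.22], [0.0, -0.85, 0.13, -0.22], [0.0, -0.86, 0.11, -0.22], [0.0, -0.86, 0.1, -0.22], [0.0, -0.86, 0.08, -0.22], [0.0, -0.86, 0.06, -0.22], [0.0, -0.86, 0.05, -0.22], [0.0, -0.86, 0.03, -0.22], [0.0, -0.86, 0.02, -0.22], [0.0, -0.86, -0.0, -0.22], [0.0, -0.86, -0.02, -0.22], [0.0, -0.86, -0.03, -0.22]]
```

>>> drive_tool:
  targets:
    - {"xyz": [-0.2, -0.78, 0.95], "twist": 0}
    - {"xyz": [-0.2, -0.78, 0.95], "twist": 0}
    - {"xyz": [-0.2, -0.78, 0.95], "twist": 0}
    - {"xyz": [-0.2, -0.78, 0.95], "twist": 0}
    - {"xyz": [-0.2, -0.78, 0.95], "twist": 0}
    - {"xyz": [-0.2, -0.78, 0.95], "twist": 0}
    - {"xyz": [-0.2, -0.78, 0.95], "twist": 0}
    - {"xyz": [-0.2, -0.78, 0.95], "twist": 0}
  claw: -0.3
  squeeze: 20

```text
time: 3.77
position: [0.3325, 0.4225, 0.2798]
ee_rot: [0.08, 0.702, -0.08, 0.703]
force: [-0.0, 0.6, -0.1]
grip_width: 0.0555
```

>>> drive_tool:
  targets:
    - {"xyz": [-0.2, -0.78, 0.95], "twist": 0}
    - {"xyz": [-0.2, -0.78, 0.95], "twist": 0}
    - {"xyz": [-0.2, -0.78, 0.95], "twist": 0}
    - {"xyz": [-0.2, -0.78, 0.95], "twist": 0}
    - {"xyz": [-0.2, -0.78, 0.95], "twist": 0}
    - {"xyz": [-0.2, -0.78, 0.95], "twist": 0}
    - {"xyz": [0, -0.99, 0.36], "twist": 0}
    - {"xyz": [0, -0.99, 0.36], "twist": 0}

```text
time: 4.43
position: [0.4755, 0.1844, 0.3159]
ee_rot: [0.08, 0.702, -0.08, 0.703]
force: [-0.0, -0.3, 0.1]
grip_width: 0.0553
```

>>> drive_tool:
  targets:
    - {"xyz": [0, -0.99, 0.36], "twist": 0}
    - {"xyz": [0, -0.99, 0.36], "twist": 0}
    - {"xyz": [0, -0.99, 0.36], "twist": 0}
    - {"xyz": [0, -0.99, 0.36], "twist": 0}
    - {"xyz": [0, -0.99, 0.36], "twist": 0}
    - {"xyz": [0, -0.99, 0.36], "twist": 0}
    - {"xyz": [0, -0.85, 0.1], "twist": -0.3}
    - {"xyz": [0, -0.85, 0.1], "twist": -0.3}

```text
time: 5.1
position: [0.4925, -0.0549, 0.3155]
ee_rot: [0.061, 0.704, -0.061, 0.705]
force: [1.0, -0.5, -0.3]
grip_width: 0.0556
```

>>> drive_tool:
  targets:
    - {"xyz": [0, -0.85, 0.1], "twist": -0.3}
    - {"xyz": [0, -0.85, 0.1], "twist": -0.3}
    - {"xyz": [0, -0.85, 0.05], "twist": -0.3}
    - {"xyz": [0, -0.85, 0.05], "twist": -0.3}
    - {"xyz": [0, -0.85, 0.05], "twist": -0.3}
    - {"xyz": [0, -0.85, 0], "twist": -0.3}

```text
time: 5.6
position: [0.4862, -0.2079, 0.3156]
ee_rot: [0.006, 0.707, -0.006, 0.707]
force: [0.7, -0.0, 0.6]
grip_width: 0.056
```

```bash
python3 - <<'E'
from h import *
np.set_printoptions(precision=4,suppress=True)
P={n:env.snapshot(n) for n in('side','top')}
a=cv2.resize(P['side']['image'][90:190,290:440],None,fx=5,fy=5)
b=cv2.resize(P['top']['image'][130:280,340:460],None,fx=4,fy=4)
im=np.zeros((600,800,3),np.uint8);im[:300,:450]=a[::1,::1][:300,:450] if 0 else cv2.resize(a,(450,300));im[:600,460:460+340]=b[:600,70:410]
cv2.imwrite('pics/l1.png',im[:,:,::-1])
for X in [(.482,-.305,.257),(.482,-.305,.284),(.482,-.305,.23),(.722,-.2826,.218)]: print(proj(P['side'],X),proj(P['top'],X))
plan([(.483,-.305,.3155,None,4),(.483,-.305,.244,None,4)])
E
```

```text
[403.2425 125.1523] [410.5091 235.0842]
[404.696  115.4287] [412.4999 234.7352]
[401.8391 134.5401] [408.5948 235.4198]
[318.1702 120.064 ] [397.0672 157.9421]
now [ 0.4861 -0.2095  0.3152] yaw 88.8 toolx [-0.    -0.001 -1.   ]
4 x [-0.0, -0.8, -0.01, -0.0]
4 x [0.6, 0.0, 0.0, -0.0]
```

View pics/l1.png

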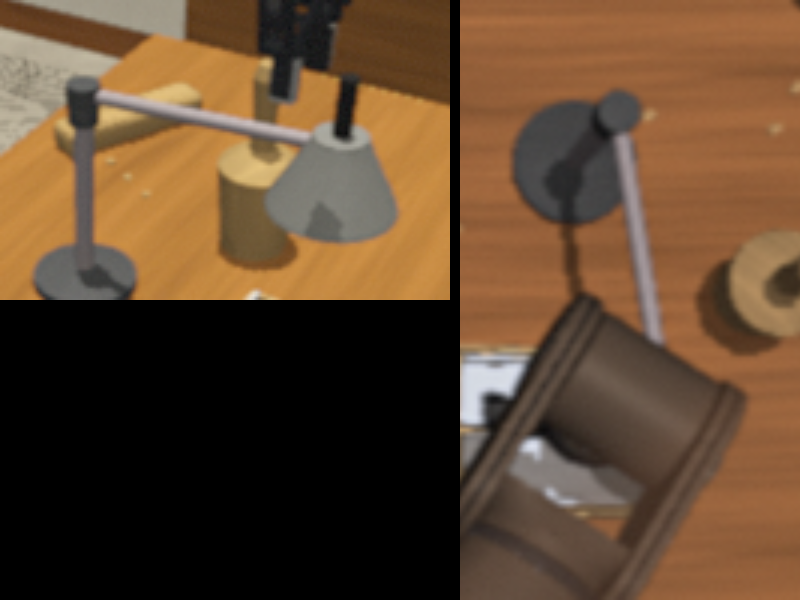

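The side crop shows the pin from (406,115) to (405,135), about 2 px right of where I predicted. The bar and mallet are clear of it. I'll use a pin position of about (0.478, -0.307).

>>> drive_tool:
  targets:
    - {"xyz": [0, -0.65, -0.05], "twist": 0}
    - {"xyz": [0, -0.65, -0.05], "twist": 0}
    - {"xyz": [0, -0.65, -0.05], "twist": 0}
    - {"xyz": [0, -0.65, -0.05], "twist": 0}
    - {"xyz": [0, -0.65, -0.05], "twist": 0}
    - {"xyz": [0, 0, 0], "twist": 0}
    - {"xyz": [0.5, 0, 0], "twist": 0}
    - {"xyz": [0.5, 0, 0], "twist": 0}

```text
time: 6.37
position: [0.4779, -0.3037, 0.2864]
ee_rot: [0.006, 0.706, -0.007, 0.708]
force: [-0.6, 0.4, -0.6]
grip_width: 0.0556
```

>>> drive_tool:
  targets:
    - {"xyz": [0.5, 0, 0], "twist": 0}
    - {"xyz": [0.5, 0, 0], "twist": 0}
    - {"xyz": [0.3, 0, 0], "twist": 0}
    - {"xyz": [0, 0, 0], "twist": 0}

```text
time: 6.7
position: [0.4765, -0.3021, 0.2437]
ee_rot: [0.007, 0.708, -0.005, 0.706]
force: [-0.2, 0.2, -0.1]
grip_width: 0.0551
```

>>> drive_tool:
  targets:
    - {"xyz": [0, 0, 0], "twist": 0}
    - {"xyz": [0, 0, 0], "twist": 0}
    - {"xyz": [0, 0, 0], "twist": 0}
    - {"xyz": [0, 0, 0], "twist": 0}
    - {"xyz": [0, 0, 0], "twist": 0}
  claw: 1
  squeeze: 20

```text
time: 7.12
position: [0.4778, -0.3045, 0.2481]
ee_rot: [0.006, 0.706, -0.007, 0.708]
force: [-0.8, 0.1, 3.1]
grip_width: 0.0173
```

>>> drive_tool:
  targets:
    - {"xyz": [0, 0.63, -0.045], "twist": 0.89}
    - {"xyz": [0, 0.63, -0.045], "twist": 0.89}
    - {"xyz": [0, 0.63, -0.045], "twist": 0.89}
    - {"xyz": [0, 0.63, -0.045], "twist": 0.89}
    - {"xyz": [0, 0.63, -0.045], "twist": 0.89}
    - {"xyz": [0, 0.63, -0.045], "twist": 0.89}
    - {"xyz": [0, 0, 0], "twist": 0}

```text
time: 7.7
position: [0.493, -0.1896, 0.248]
ee_rot: [0.17, 0.687, -0.169, 0.686]
force: [-4.9, 1.7, 6.2]
grip_width: 0.0174
```

>>> drive_tool:
  targets:
    - {"xyz": [0, 0.63, -0.045], "twist": 0.89}
    - {"xyz": [0, 0.63, -0.045], "twist": 0.89}
    - {"xyz": [0, 0.63, -0.045], "twist": 0.89}
    - {"xyz": [0, 0.63, -0.045], "twist": 0.89}
    - {"xyz": [0, 0.63, -0.045], "twist": 0.89}
    - {"xyz": [0, 0.63, -0.045], "twist": 0.89}
    - {"xyz": [0, 0.63, -0.045], "twist": 0.89}
    - {"xyz": [0, 0, 0], "twist": 0}

```text
time: 8.37
position: [0.5726, -0.0833, 0.248]
ee_rot: [0.349, 0.617, -0.346, 0.614]
force: [-6.0, 7.2, 7.3]
grip_width: 0.0174
```

>>> drive_tool:
  targets:
    - {"xyz": [0, 0.63, -0.045], "twist": 0.89}
    - {"xyz": [0, 0.63, -0.045], "twist": 0.89}
    - {"xyz": [0, 0.4, -0.03], "twist": 0.6}
    - {"xyz": [0, 0, 0], "twist": 0}
    - {"xyz": [0, 0, 0], "twist": 0}

```text
time: 8.78
position: [0.6144, -0.0575, 0.248]
ee_rot: [0.411, 0.579, -0.407, 0.575]
force: [-5.1, 9.8, 6.6]
grip_width: 0.0177
```

>>> drive_tool:
  targets:
    - {"xyz": [0, 0, 0], "twist": 0}
    - {"xyz": [0, 0, 0], "twist": 0}
    - {"xyz": [0, 0, 0], "twist": 0}
    - {"xyz": [0, 0, 0], "twist": 0}
    - {"xyz": [-0.6, 0, 0], "twist": 0}
    - {"xyz": [-0.8, 0, 0], "twist": 0}
    - {"xyz": [-0.8, 0, 0], "twist": 0}
  claw: -0.3

```text
time: 9.37
position: [0.6137, -0.062, 0.3117]
ee_rot: [0.409, 0.577, -0.41, 0.576]
force: [1.2, 0.5, -0.3]
grip_width: 0.0555
```

```bash
python3 - <<'E'
from h import *
np.set_printoptions(precision=4,suppress=True)
P={n:env.snapshot(n) for n in('side','top')}
import pickle;pickle.dump(P,open('rk.pkl','wb'))
a=P['side']['image'][235:385,160:350]; b=P['top']['image'][180:280,200:290]
im=np.zeros((600,800,3),np.uint8)
im[:375,:475]=cv2.resize(a,None,fx=2.5,fy=2.5,interpolation=cv2.INTER_CUBIC)[:375,:475]
im[:350,480:795]=cv2.resize(b,None,fx=3.5,fy=3.5,interpolation=cv2.INTER_CUBIC)
cv2.imwrite('pics/r1.png',im[:,:,::-1])
for l,z in (('rack',0),('channel',.08),('lamp_grip',.257)):
    for n in P:
        for x in env.landmark_of(l,P[n])[:1]: print(l,n,np.round(x['xy'],1),atz(P[n],x['xy'],z),round(x['conf'],2))
E
```

```text
rack side [283.1 323. ] [0.5227 0.1965 0.    ] 0.78
rack top [253.  228.3] [0.5278 0.191  0.    ] 0.65
channel side [283.6 300.4] [0.5176 0.1931 0.08  ] 0.61
channel top [249.1 224.9] [0.535 0.194 0.08 ] 0.86
lamp_grip side [309.6 156.7] [ 0.6088 -0.0585  0.257 ] 0.79
lamp_grip top [325.4 191.9] [ 0.6166 -0.0571  0.257 ] 0.65
```

View pics/r1.png

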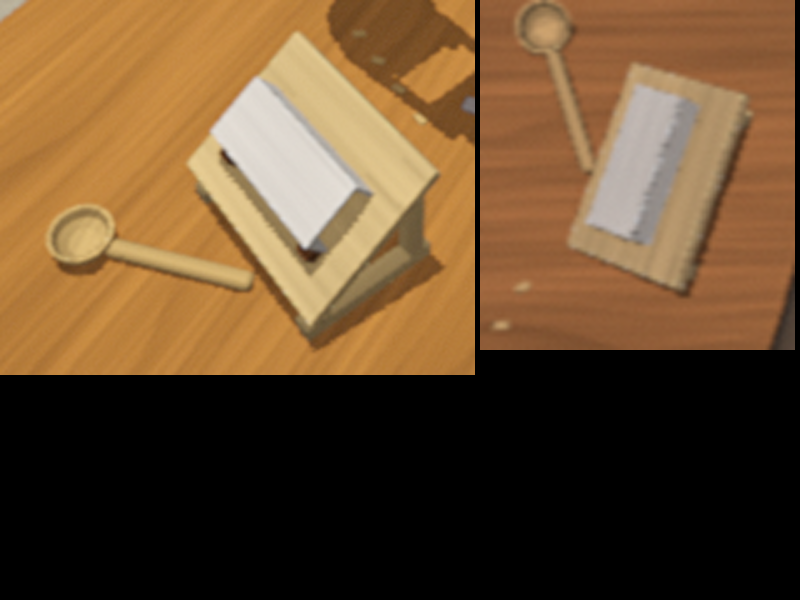

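The crop shows the board's four corners and the channel's web corners clearly in both views, with the channel against the two dark stops. I'll fit the rack pose to those corners.

```bash
cat >> h.py <<'E'
T35=np.radians(35)
def rackpt(q,u,w,z):
    """q=(x,y,yaw of upslope dir); u up slope, w along rack y, z out of slope"""
    c,s=np.cos(q[2]),np.sin(q[2]); h=u*np.cos(T35)-z*np.sin(T35); v=.08+u*np.sin(T35)+z*np.cos(T35)
    return np.array([q[0]+c*h-s*w,q[1]+s*h+c*w,v])
E
python3 - <<'E'
from h import *
import pickle;from scipy.optimize import least_squares
np.set_printoptions(precision=4,suppress=True)
P=pickle.load(open('rk.pkl','rb'))
# far = world +x side. upslope ~ -y => rack y = z cross x ~ +x : far=+w
B={'side':[((75,95),(278.8,247.8)),((75,-95),(334.8,305.4)),((-75,95),(234.8,299.8)),((-75,-95),(282.8,363))],
'top':[((-75,95),(244.3,198.3)),((75,95),(276.6,207.7)),((-75,-95),(225.7,249.1)),((75,-95),(258.9,262.9))]}
C={'side':[((30,70),(263.2,266.2)),((-30,70),(244.8,287.8)),((30,-70),(308.4,310.6)),((-30,-70),(282,333.8))],
'top':[((-30,70),(244.9,204.6)),((30,70),(257.7,207.1)),((-30,-70),(230.9,244.6)),((30,-70),(243.4,249.1))]}
def f(p):
    r=[]
    for n in P:
        for (u,w),uv in B[n]: r.append(proj(P[n],rackpt(p,u/1e3,w/1e3,0))-uv)
        for (u,w),uv in C[n]: r.append(proj(P[n],rackpt(p,u/1e3+p[3],w/1e3+p[4],.03))-uv)
    return np.concatenate(r)
s=least_squares(f,[.523,.195,-1.9,0,0],loss='soft_l1');q=s.x
print(q,np.degrees(q[2]));print(s.fun.reshape(-1,2).round(1))
np.save('q.npy',q)
o=rackpt(q,q[3],q[4],0);print('channel origin',o)
print('push start near end',rackpt(q,q[3]+.0,q[4]-.07-.02,.03))
E
```

```text
[ 0.5213  0.1946 -1.9336 -0.0026  0.0008] -110.78651533517042
[[ 0.6 -2.1]
 [ 0.3 -3.2]
 [ 0.6 -1.4]
 [ 1.5  0.2]
 [ 0.4 -1.1]
 [ 0.3 -0.6]
 [-5.2 -1.1]
 [ 0.7  0.4]
 [-0.9 -0.6]
 [-1.6 -0.6]
 [-1.6  0.9]
 [-3.9 -0.4]
 [-1.2 -0.1]
 [-1.3  1.3]
 [-1.9 -0.3]
 [-1.9  0. ]]
channel origin [0.5228 0.1962 0.0785]
push start near end [0.4448 0.2443 0.1031]
```

```bash
python3 - <<'E'
from h import *
q=np.load('q.npy')
def F(h,w,v):
    c,s=np.cos(q[2]),np.sin(q[2]);o=rackpt(q,q[3],q[4],0); return [o[0]+c*h-s*w,o[1]+s*h+c*w,o[2]+v]
a=F(-.017,-.105,.12);b=F(-.017,-.105,.008);d=F(-.017,-.026,.008)
print(a,b,d,np.hypot(*a[:2]))
plan([(*a,69.2,12),(*b,None,5),(*d,None,8)])
E
```

```text
[np.float64(0.4306798446177076), np.float64(0.24938889534986483), np.float64(0.19853219070428502)] [np.float64(0.4306798446177076), np.float64(0.24938889534986483), np.float64(0.08653219070428503)] [np.float64(0.50453767343756), np.float64(0.22135282711593843), np.float64(0.08653219070428503)] 0.49767454192851635
now [ 0.6136 -0.0616  0.3103] yaw 19.2 toolx [-0.003  0.001 -1.   ]
[[0.31, -0.2, -0.98, -0.83], [0.31, -0.12, -0.99, -0.83], [0.31, -0.05, -1.0, -0.83], [0.31, 0.02, -1.0, -0.83], [0.31, 0.09, -1.0, -0.83], [0.31, 0.17, -0.99, -0.83], [0.31, 0.24, -0.97, -0.83], [0.31, 0.31, -0.95, -0.83], [0.31, 0.38, -0.93, -0.83], [0.31, 0.44, -0.9, -0.83], [0.31, 0.51, -0.86, -0.83], [0.31, 0.57, -0.83, -0.83]]
5 x [0.75, 0.0, 0.0, -0.0]
8 x [0.0, 0.0, 0.33, -0.0]
```

>>> drive_tool:
  targets:
    - {"xyz": [0.1, -0.2, -0.98], "twist": -0.83}
    - {"xyz": [0.1, -0.12, -0.99], "twist": -0.83}
    - {"xyz": [0.2, -0.05, -1], "twist": -0.83}
    - {"xyz": [0.3, 0.02, -1], "twist": -0.83}
    - {"xyz": [0.3, 0.09, -1], "twist": -0.83}
    - {"xyz": [0.3, 0.17, -0.99], "twist": -0.83}
    - {"xyz": [0.3, 0.24, -0.97], "twist": -0.83}
    - {"xyz": [0.4, 0.31, -0.95], "twist": -0.83}
  claw: 1

```text
time: 10.43
position: [0.4915, 0.1465, 0.2514]
ee_rot: [0.226, 0.67, -0.227, 0.67]
force: [-0.1, 0.7, -0.2]
grip_width: 0.0003
```

>>> drive_tool:
  targets:
    - {"xyz": [0.4, 0.38, -0.93], "twist": -0.83}
    - {"xyz": [0.4, 0.44, -0.9], "twist": -0.83}
    - {"xyz": [0.4, 0.51, -0.86], "twist": -0.83}
    - {"xyz": [0.4, 0.57, -0.83], "twist": -0.83}
    - {"xyz": [0, 0, 0], "twist": 0}
    - {"xyz": [0, 0, 0], "twist": 0}

```text
time: 10.93
position: [0.4301, 0.2499, 0.2025]
ee_rot: [0.127, 0.697, -0.128, 0.694]
force: [0.5, 0.2, 0.3]
grip_width: 0.0
```

```bash
python3 - <<'E'
from h import *
plan([(.4307,.2494,.0865,69.2,6),(.5045,.2214,.0865,None,8)])
E
```

```text
now [0.4301 0.2499 0.2025] yaw 69.2 toolx [-0.003 -0.001 -1.   ]
6 x [0.64, -0.0, 0.0, -0.0]
8 x [0.0, 0.0, 0.33, -0.0]
```

Descend, then push 79 mm along the rack. I'll stop partway to check.

>>> drive_tool:
  targets:
    - {"xyz": [0.64, 0, 0], "twist": 0}
    - {"xyz": [0.64, 0, 0], "twist": 0}
    - {"xyz": [0.64, 0, 0], "twist": 0}
    - {"xyz": [0.64, 0, 0], "twist": 0}
    - {"xyz": [0.64, 0, 0], "twist": 0}
    - {"xyz": [0.64, 0, 0], "twist": 0}
    - {"xyz": [0, 0, 0], "twist": 0}

```text
time: 11.52
position: [0.43, 0.2473, 0.0855]
ee_rot: [0.128, 0.697, -0.131, 0.693]
force: [-0.3, -0.5, -1.2]
grip_width: -0.0004
```

>>> drive_tool:
  targets:
    - {"xyz": [0, 0, 0.3], "twist": 0}
    - {"xyz": [0, 0, 0.3], "twist": 0}
    - {"xyz": [0, 0, 0.3], "twist": 0}
    - {"xyz": [0, 0, 0.3], "twist": 0}
    - {"xyz": [0, 0, 0.3], "twist": 0}

```text
time: 11.93
position: [0.4754, 0.2334, 0.0906]
ee_rot: [0.129, 0.695, -0.128, 0.696]
force: [-1.7, 2.8, 1.3]
grip_width: 0.0002
```

```bash
python3 - <<'E'
from h import *
P={n:env.snapshot(n) for n in('side','top')}
a=P['side']['image'][215:365,160:350]; b=P['top']['image'][180:280,200:290]
im=np.zeros((400,800,3),np.uint8)
im[:375,:475]=cv2.resize(a,None,fx=2.5,fy=2.5,interpolation=cv2.INTER_CUBIC)[:375,:475]
im[:350,480:795]=cv2.resize(b,None,fx=3.5,fy=3.5,interpolation=cv2.INTER_CUBIC)
cv2.imwrite('pics/p1.png',im[:,:,::-1])
print(env.observe()['force'])
E
```

```text
[-0.31746229  0.2080172   0.54386697]
```

View pics/p1.png

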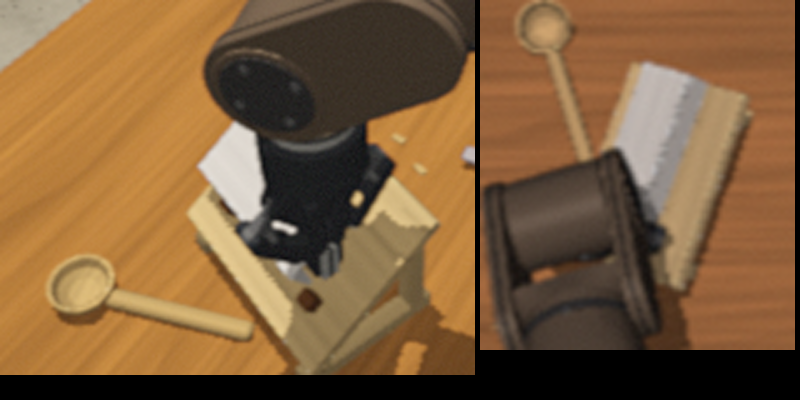

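The channel has slid straight along the stops and its far end is now at the board's far edge, (645,62) in the crop. I'll push the remaining 31 mm or so, then back off and lift.

>>> drive_tool:
  targets:
    - {"xyz": [0, 0, 0.26], "twist": 0}
    - {"xyz": [0, 0, 0.26], "twist": 0}
    - {"xyz": [0, 0, 0.26], "twist": 0}
    - {"xyz": [0, 0, 0.2], "twist": 0}
    - {"xyz": [0, 0, 0.1], "twist": 0}
    - {"xyz": [0, 0, 0], "twist": 0}

```text
time: 12.53
position: [0.5051, 0.2212, 0.0892]
ee_rot: [0.129, 0.695, -0.129, 0.696]
force: [-0.6, 0.2, 0.1]
grip_width: -0.0002
```

>>> drive_tool:
  targets:
    - {"xyz": [0, 0, -0.3], "twist": 0}
    - {"xyz": [0, 0, -0.3], "twist": 0}
    - {"xyz": [-1, 0, -0.5], "twist": 0}
    - {"xyz": [-1, 0, -0.5], "twist": 0}
    - {"xyz": [-1, 0, -0.5], "twist": 0}
    - {"xyz": [-1, 0, -0.5], "twist": 0}
    - {"xyz": [-1, 0, -0.3], "twist": 0}
    - {"xyz": [0, 0, 0], "twist": 0}
  claw: -1

```text
time: 13.2
position: [0.4237, 0.2546, 0.2462]
ee_rot: [0.13, 0.692, -0.126, 0.699]
force: [0.9, 0.5, 0.5]
grip_width: 0.0855
```

```bash
python3 - <<'E'
from h import *
import pickle
P={n:env.snapshot(n) for n in('side','top')}
pickle.dump(P,open('p2.pkl','wb'))
a=P['side']['image'][215:365,190:350]; b=P['top']['image'][170:270,205:295]
im=np.zeros((450,800,3),np.uint8)
im[:450,:480]=cv2.resize(a,None,fx=3,fy=3,interpolation=cv2.INTER_CUBIC)
im[:350,484:799]=cv2.resize(b,None,fx=3.5,fy=3.5,interpolation=cv2.INTER_CUBIC)
cv2.imwrite('pics/p2.png',im[:,:,::-1])
print(env.observe()['position'])
E
```

```text
[0.42256828 0.25325897 0.24057375]
```

View pics/p2.png

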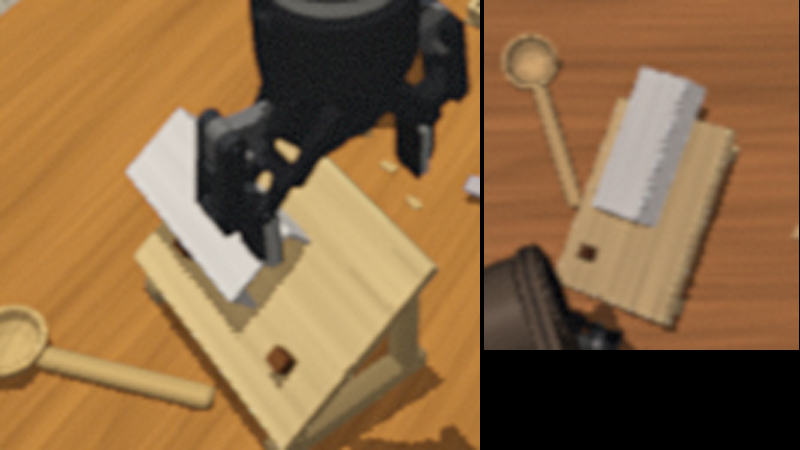

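The channel now overhangs the board's far side, straight and still on the stop. I'll check the amount of overhang from the far corners and plan the grasp.

```bash
python3 - <<'E'
from h import *
import pickle;from scipy.optimize import least_squares
np.set_printoptions(precision=4,suppress=True)
P=pickle.load(open('p2.pkl','rb'));q=np.load('q.npy')
C={'side':[((30,70),(250.7,251)),((-30,70),(232,272.3)),((-30,-70),(269,315.7))],'top':[((-30,70),(250.1,189.1)),((-30,-70),(236.4,228.9))]}
def f(p):
    r=[]
    for n in P:
        for (u,w),uv in C[n]:
            w=w/1e3;u=u/1e3;c,s=np.cos(p[2]),np.sin(p[2])
            r.append(proj(P[n],rackpt(q,p[0]+c*u-s*w,p[1]+s*u+c*w,.03))-uv)
    return np.concatenate(r)
s=least_squares(f,[0,.055,0]);print(s.x,s.fun.reshape(-1,2).round(1))
u0,w0=-.0026,.0555
def F(h,w,z):
    c,s=np.cos(q[2]),np.sin(q[2]);o=rackpt(q,u0,w0,0); return [o[0]+c*h-s*w,o[1]+s*h+c*w,z]
a=F(-.0086,.058,.25);b=F(-.0086,.058,.08);print(a,b)
print('board far edge upper corner',rackpt(q,.075,.095,0), 'end overhang mm',(w0+.07-.095)*1e3)
plan([(*a[:2],.25,69.2,9),(*b,69.2,8)])
E
```

```text
[-0.0019  0.0538  0.0176] [[-0.4 -0.3]
 [ 0.8 -0.1]
 [-0.8 -1.1]
 [-1.1  0.7]
 [-1.4  0.5]]
[np.float64(0.631226640550944), np.float64(0.16431337133216045), 0.25] [np.float64(0.631226640550944), np.float64(0.16431337133216045), 0.08]
board far edge upper corner [0.5883 0.1034 0.123 ] end overhang mm 30.5
now [0.4226 0.2533 0.2406] yaw 69.1 toolx [ 0.004  0.001 -1.   ]
9 x [-0.03, -0.03, 0.84, -0.0]
8 x [0.71, 0.0, 0.0, 0.0]
```

>>> drive_tool:
  targets:
    - {"xyz": [0, -0.03, 0.84], "twist": 0}
    - {"xyz": [0, -0.03, 0.84], "twist": 0}
    - {"xyz": [0, -0.03, 0.84], "twist": 0}
    - {"xyz": [0, -0.03, 0.84], "twist": 0}
    - {"xyz": [0, -0.03, 0.84], "twist": 0}
    - {"xyz": [0, -0.03, 0.84], "twist": 0}
    - {"xyz": [0, -0.03, 0.84], "twist": 0}
    - {"xyz": [0, -0.03, 0.84], "twist": 0}

```text
time: 13.97
position: [0.6084, 0.173, 0.2359]
ee_rot: [0.128, 0.697, -0.129, 0.694]
force: [-0.2, -0.3, -1.0]
grip_width: 0.0855
```

>>> drive_tool:
  targets:
    - {"xyz": [0, -0.03, 0.7], "twist": 0}
    - {"xyz": [0, 0, 0], "twist": 0}
    - {"xyz": [0, 0, 0], "twist": 0}

```text
time: 14.22
position: [0.6273, 0.1648, 0.2361]
ee_rot: [0.129, 0.697, -0.13, 0.694]
force: [0.2, -0.7, -0.3]
grip_width: 0.0854
```

```bash
python3 - <<'E'
from h import *
plan([(.6308,.1645,.14,69.2,6),(.6308,.1645,.0645,None,5)])
E
```

```text
now [0.6273 0.1648 0.2361] yaw 69.0 toolx [-0.005 -0.001 -1.   ]
6 x [0.53, 0.01, 0.02, -0.01]
5 x [0.5, 0.0, 0.0, -0.0]
```

>>> drive_tool:
  targets:
    - {"xyz": [0.55, 0, 0.02], "twist": 0}
    - {"xyz": [0.55, 0, 0.02], "twist": 0}
    - {"xyz": [0.55, 0, 0.02], "twist": 0}
    - {"xyz": [0.55, 0, 0.02], "twist": 0}
    - {"xyz": [0.5, 0, 0.02], "twist": 0}
    - {"xyz": [0.5, 0, 0], "twist": 0}
    - {"xyz": [0, 0, 0], "twist": 0}

```text
time: 14.8
position: [0.6265, 0.1649, 0.1378]
ee_rot: [0.127, 0.699, -0.129, 0.692]
force: [-0.7, 1.1, 0.2]
grip_width: 0.0852
```

>>> drive_tool:
  targets:
    - {"xyz": [0.5, 0, 0], "twist": 0}
    - {"xyz": [0.5, 0, 0], "twist": 0}
    - {"xyz": [0.5, 0, 0], "twist": 0}
    - {"xyz": [0.5, 0, 0], "twist": 0}
    - {"xyz": [0.5, 0, 0], "twist": 0}
    - {"xyz": [0, 0, 0], "twist": 0}

```text
time: 15.3
position: [0.6277, 0.1643, 0.0637]
ee_rot: [0.128, 0.698, -0.129, 0.693]
force: [-0.3, -0.8, -1.2]
grip_width: 0.0857
```

```bash
python3 - <<'E'
from h import *
P={n:env.snapshot(n) for n in('side','top')}
a=P['side']['image'][195:345,190:350]; b=P['top']['image'][160:260,205:295]
im=np.zeros((450,800,3),np.uint8)
im[:450,:480]=cv2.resize(a,None,fx=3,fy=3,interpolation=cv2.INTER_CUBIC)
im[:350,484:799]=cv2.resize(b,None,fx=3.5,fy=3.5,interpolation=cv2.INTER_CUBIC)
cv2.imwrite('pics/p3.png',im[:,:,::-1])
print(env.observe())
E
```

```text
{'time': 15.4, 'qpos': array([ 9.98797700e-02,  4.08231783e-01,  1.74161720e+00,  2.55200684e-05,
        9.93817710e-01, -1.10542599e+00]), 'joint_vel': array([-0.0012828 , -0.02336081, -0.02884299,  0.00117494, -0.00308134,
        0.00126833]), 'joint_torque': array([ 3.38453322e-02, -4.01899016e+01, -2.44560742e+01, -5.15944448e-04,
        2.37064739e-02,  1.96089181e-04]), 'position': array([0.62997962, 0.16454304, 0.06706494]), 'ee_rot': array([ 0.12830993,  0.69603742, -0.12870441,  0.69462482]), 'force': array([ 0.33524618, -0.57010403,  0.42880339]), 'torque': array([ 0.01139227, -0.04285513,  0.03083038]), 'grip_width': 0.08477937169615073}
```

View pics/p3.png

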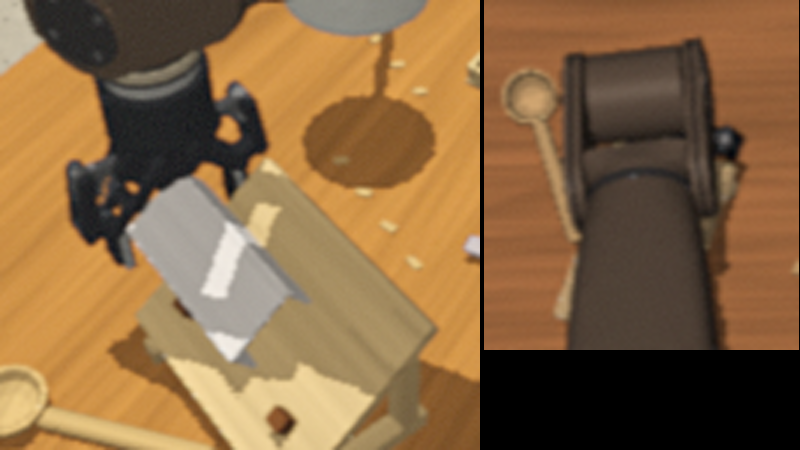

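The fingers straddle the overhanging end, the lower one left of the web at about (120,250) in the crop and the upper one beyond the leg, with no contact force. Close.

>>> drive_tool:
  targets:
    - {"xyz": [0, 0, 0], "twist": 0}
    - {"xyz": [0, 0, 0], "twist": 0}
    - {"xyz": [0, 0, 0], "twist": 0}
    - {"xyz": [0, 0, 0], "twist": 0}
    - {"xyz": [0, 0, 0], "twist": 0}
  claw: 1
  squeeze: 50

```text
time: 15.82
position: [0.6326, 0.1654, 0.0704]
ee_rot: [0.13, 0.694, -0.128, 0.697]
force: [2.6, 3.8, 4.9]
grip_width: 0.0627
```

>>> drive_tool:
  targets:
    - {"xyz": [-0.2, 0, 0], "twist": 0}
    - {"xyz": [-0.3, 0, 0], "twist": 0}
    - {"xyz": [-0.3, 0, 0], "twist": 0}
    - {"xyz": [0, 0, 0], "twist": 0}

```text
time: 16.15
position: [0.6313, 0.1642, 0.094]
ee_rot: [0.128, 0.695, -0.129, 0.696]
force: [0.9, -0.1, -0.7]
grip_width: 0.0631
```

```bash
python3 - <<'E'
from h import *
P={n:env.snapshot(n) for n in('side','top')}
a=P['side']['image'][170:370,170:370]
cv2.imwrite('pics/p4.png',cv2.resize(a,None,fx=3,fy=3,interpolation=cv2.INTER_CUBIC)[:,:,::-1])
s=env.observe();print(s['force'],s['torque'],s['grip_width'])
E
```

```text
[-0.04920947  1.48824176 -2.27223408] [-0.03775549 -0.08593075 -0.01289505] 0.06321737108296657
```

View pics/p4.png

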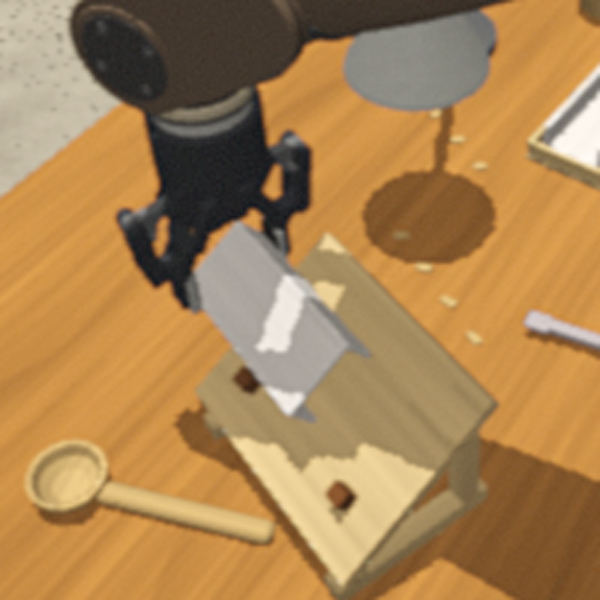

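The channel is off the rack and held firmly. The grip width is 63 mm, so it has tilted a bit more than 35°. I'll carry it to the clear bench on the left, level it there and regrasp it at mid-length.

```bash
python3 - <<'E'
from h import *
plan([(.6313,.1642,.19,None,4),(.50,.42,.19,69.2,12),(.5,.42,.04,None,8)])
E
```

```text
now [0.6306 0.1642 0.0924] yaw 69.1 toolx [ 0.    -0.001 -1.   ]
4 x [-0.81, 0.0, 0.01, -0.0]
12 x [0.0, 0.53, -0.59, -0.0]
[[0.62, 0.0, 0.0, -0.0], [0.62, 0.0, 0.0, -0.0], [0.63, 0.0, 0.0, -0.0], [0.63, 0.0, 0.0, -0.0], [0.63, 0.0, 0.0, -0.0], [0.63, 0.0, 0.0, -0.0], [0.63, 0.0, 0.0, -0.0], [0.63, 0.0, 0.0, -0.0]]
```

>>> drive_tool:
  targets:
    - {"xyz": [-0.4, 0, 0], "twist": 0}
    - {"xyz": [-0.7, 0, 0], "twist": 0}
    - {"xyz": [-0.7, 0, 0], "twist": 0}
    - {"xyz": [-0.7, 0, 0], "twist": 0}
    - {"xyz": [-0.7, 0, 0], "twist": 0}
    - {"xyz": [0, 0.3, -0.35], "twist": 0}
    - {"xyz": [0, 0.53, -0.59], "twist": 0}
    - {"xyz": [0, 0.53, -0.59], "twist": 0}

```text
time: 16.92
position: [0.6014, 0.2196, 0.1876]
ee_rot: [0.129, 0.696, -0.129, 0.695]
force: [-1.2, 0.2, -1.5]
grip_width: 0.0631
```

>>> drive_tool:
  targets:
    - {"xyz": [0, 0.53, -0.59], "twist": 0}
    - {"xyz": [0, 0.53, -0.59], "twist": 0}
    - {"xyz": [0, 0.53, -0.59], "twist": 0}
    - {"xyz": [0, 0.53, -0.59], "twist": 0}
    - {"xyz": [0, 0.53, -0.59], "twist": 0}
    - {"xyz": [0, 0.53, -0.59], "twist": 0}
    - {"xyz": [0, 0.53, -0.59], "twist": 0}
    - {"xyz": [0, 0.53, -0.59], "twist": 0}

```text
time: 17.58
position: [0.5134, 0.3897, 0.1865]
ee_rot: [0.128, 0.696, -0.129, 0.695]
force: [-0.2, 0.3, -0.7]
grip_width: 0.063
```

>>> drive_tool:
  targets:
    - {"xyz": [0, 0.53, -0.59], "twist": 0}
    - {"xyz": [0, 0.3, -0.35], "twist": 0}
    - {"xyz": [0, 0, 0], "twist": 0}
    - {"xyz": [0.6, 0, 0], "twist": 0}
    - {"xyz": [0.6, 0, 0], "twist": 0}
    - {"xyz": [0.6, 0, 0], "twist": 0}
    - {"xyz": [0, 0, 0], "twist": 0}

```text
time: 18.17
position: [0.4956, 0.4194, 0.1286]
ee_rot: [0.126, 0.698, -0.131, 0.693]
force: [-0.1, -0.6, -2.8]
grip_width: 0.0636
```

```bash
python3 - <<'E'
from h import *
P={n:env.snapshot(n) for n in('side','top')}
a=P['side']['image'][200:400,60:300];b=P['top']['image'][150:300,130:260]
im=np.zeros((600,800,3),np.uint8);im[:400,:480]=cv2.resize(a,None,fx=2,fy=2,interpolation=cv2.INTER_CUBIC)
im[:369,480:800]=cv2.resize(b,(320,369),interpolation=cv2.INTER_CUBIC)
cv2.imwrite('pics/p5.png',im[:400,:,::-1])
s=env.observe();print(s['force'],s['torque'],s['grip_width'],s['position'])
E
```

```text
[ 0.52552032 -0.26039164 -1.44853896] [-0.02962728 -0.0615947  -0.07400437] 0.06293204332608128 [0.49772379 0.42081744 0.13291401]
```

View pics/p5.png

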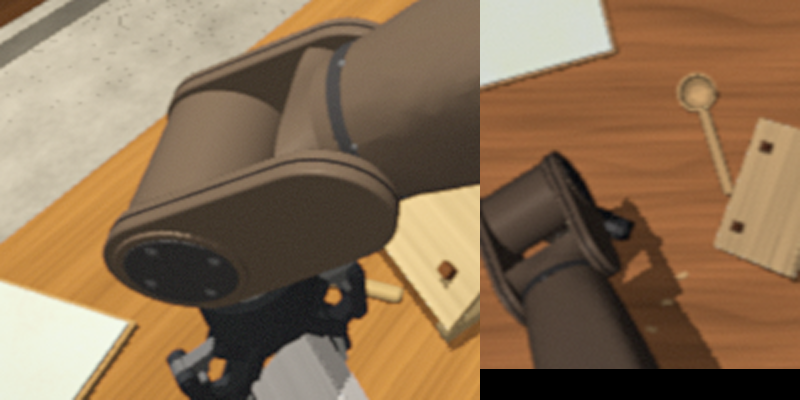

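>>> drive_tool:
  targets:
    - {"xyz": [0.6, 0, 0], "twist": 0}
    - {"xyz": [0.6, 0, 0], "twist": 0}
    - {"xyz": [0.6, 0, 0], "twist": 0}
    - {"xyz": [0.6, 0, 0], "twist": 0}
    - {"xyz": [0.4, 0, 0], "twist": 0}
    - {"xyz": [0.2, 0, 0], "twist": 0}
    - {"xyz": [0, 0, 0], "twist": 0}
    - {"xyz": [0, 0, 0], "twist": 0}

```text
time: 18.93
position: [0.4988, 0.4221, 0.0451]
ee_rot: [0.129, 0.695, -0.128, 0.696]
force: [-0.3, -0.2, -0.9]
grip_width: 0.0632
```

>>> drive_tool:
  targets:
    - {"xyz": [0.15, 0, 0], "twist": 0}
    - {"xyz": [0.15, 0, 0], "twist": 0}
    - {"xyz": [0.15, 0, 0], "twist": 0}
    - {"xyz": [0, 0, 0], "twist": 0}
    - {"xyz": [0, 0, 0], "twist": 0}

```text
time: 19.35
position: [0.4979, 0.4216, 0.0302]
ee_rot: [0.128, 0.696, -0.129, 0.695]
force: [0.4, -0.1, -1.7]
grip_width: 0.0631
```

>>> drive_tool:
  targets:
    - {"xyz": [0.15, 0, 0], "twist": 0}
    - {"xyz": [0.15, 0, 0], "twist": 0}
    - {"xyz": [0, 0, 0], "twist": 0}
    - {"xyz": [0, 0, 0], "twist": 0}
  squeeze: 30

```text
time: 19.68
position: [0.4978, 0.4216, 0.021]
ee_rot: [0.128, 0.696, -0.129, 0.695]
force: [-0.8, 0.4, -0.7]
grip_width: 0.0634
```

>>> drive_tool:
  targets:
    - {"xyz": [0.15, 0, 0], "twist": 0}
    - {"xyz": [0, 0, 0], "twist": 0}
    - {"xyz": [0, 0, 0], "twist": 0}

```text
time: 19.93
position: [0.4979, 0.4217, 0.0167]
ee_rot: [0.128, 0.696, -0.129, 0.695]
force: [0.3, -0.2, -1.9]
grip_width: 0.0633
```

>>> drive_tool:
  targets:
    - {"xyz": [0.15, 0, 0], "twist": 0}
    - {"xyz": [0, 0, 0], "twist": 0}
    - {"xyz": [0, 0, 0], "twist": 0}

```text
time: 20.18
position: [0.4979, 0.4216, 0.0122]
ee_rot: [0.128, 0.696, -0.129, 0.695]
force: [0.2, 0.3, -1.2]
grip_width: 0.0633
```

>>> drive_tool:
  targets:
    - {"xyz": [0.1, 0, 0], "twist": 0}
    - {"xyz": [0, 0, 0], "twist": 0}
    - {"xyz": [0, 0, 0], "twist": 0}

```text
time: 20.43
position: [0.4981, 0.4217, 0.0094]
ee_rot: [0.128, 0.695, -0.129, 0.695]
force: [-0.7, -1.4, -1.9]
grip_width: 0.0631
```

>>> drive_tool:
  targets:
    - {"xyz": [0.12, 0, 0], "twist": 0}
    - {"xyz": [0, 0, 0], "twist": 0}
    - {"xyz": [0, 0, 0], "twist": 0}

```text
time: 20.68
position: [0.4989, 0.4221, 0.008]
ee_rot: [0.128, 0.695, -0.128, 0.696]
force: [-2.4, -1.6, 6.6]
grip_width: 0.0631
```

>>> drive_tool:
  targets:
    - {"xyz": [0.1, 0, 0], "twist": 0}
    - {"xyz": [0, 0, 0], "twist": 0}
    - {"xyz": [0, 0, 0], "twist": 0}

```text
time: 20.93
position: [0.4992, 0.4221, 0.0077]
ee_rot: [0.128, 0.695, -0.128, 0.696]
force: [-6.0, -6.5, 17.2]
grip_width: 0.0633
```

>>> drive_tool:
  targets:
    - {"xyz": [0.1, 0, 0], "twist": 0}
    - {"xyz": [0, 0, 0], "twist": 0}
    - {"xyz": [0, 0, 0], "twist": 0}
  squeeze: 20

```text
time: 21.18
position: [0.4995, 0.4221, 0.0073]
ee_rot: [0.127, 0.695, -0.129, 0.695]
force: [-10.6, -10.0, 28.1]
grip_width: 0.0631
```

>>> drive_tool:
  targets:
    - {"xyz": [0.12, 0, 0], "twist": 0}
    - {"xyz": [0, 0, 0], "twist": 0}
    - {"xyz": [0, 0, 0], "twist": 0}

```text
time: 21.43
position: [0.4999, 0.4221, 0.0071]
ee_rot: [0.126, 0.696, -0.129, 0.695]
force: [-16.8, -14.4, 43.2]
grip_width: 0.0632
```

The pressing did not roll the channel in the grip; the pads' friction holds it. I'll ease the load off and open in small stages, so it tips level in steps between the fingers.

>>> drive_tool:
  targets:
    - {"xyz": [-0.2, 0, 0], "twist": 0}
    - {"xyz": [-0.15, 0, 0], "twist": 0}
    - {"xyz": [0, 0, 0], "twist": 0}
    - {"xyz": [0, 0, 0], "twist": 0}

```text
time: 21.77
position: [0.4992, 0.4223, 0.008]
ee_rot: [0.129, 0.695, -0.128, 0.696]
force: [-1.7, -0.6, 6.7]
grip_width: 0.0633
```

>>> drive_tool:
  targets:
    - {"xyz": [0, 0, 0], "twist": 0}
    - {"xyz": [0, 0, 0], "twist": 0}
    - {"xyz": [0, 0, 0], "twist": 0}
  claw: -0.5

```text
time: 22.02
position: [0.4993, 0.4223, 0.0076]
ee_rot: [0.129, 0.695, -0.128, 0.696]
force: [-0.6, -0.3, 6.2]
grip_width: 0.0641
```

>>> drive_tool:
  targets:
    - {"xyz": [0, 0, 0], "twist": 0}
    - {"xyz": [0, 0, 0], "twist": 0}
    - {"xyz": [0, 0, 0], "twist": 0}
  claw: -0.53

```text
time: 22.27
position: [0.4992, 0.4222, 0.0073]
ee_rot: [0.129, 0.695, -0.128, 0.696]
force: [1.8, -0.2, 4.8]
grip_width: 0.0655
```

>>> drive_tool:
  targets:
    - {"xyz": [0, 0, 0], "twist": 0}
    - {"xyz": [0, 0, 0], "twist": 0}
    - {"xyz": [0, 0, 0], "twist": 0}
  claw: -0.56

```text
time: 22.52
position: [0.4968, 0.4211, 0.0054]
ee_rot: [0.128, 0.696, -0.129, 0.694]
force: [0.5, -0.4, -0.8]
grip_width: 0.0664
```

>>> drive_tool:
  targets:
    - {"xyz": [0, 0, 0], "twist": 0}
    - {"xyz": [0, 0, 0], "twist": 0}
    - {"xyz": [0, 0, 0], "twist": 0}
  claw: -0.6

```text
time: 22.77
position: [0.4975, 0.4215, 0.0062]
ee_rot: [0.128, 0.696, -0.129, 0.695]
force: [-0.2, -0.1, 0.6]
grip_width: 0.0686
```

>>> drive_tool:
  targets:
    - {"xyz": [0, 0, 0], "twist": 0}
    - {"xyz": [0, 0, 0], "twist": 0}
    - {"xyz": [0, 0, 0], "twist": 0}
    - {"xyz": [0, 0, 0], "twist": 0}
  claw: -0.35
  squeeze: 20

```text
time: 23.1
position: [0.4979, 0.4218, 0.0068]
ee_rot: [0.128, 0.696, -0.129, 0.695]
force: [-1.4, -0.7, -0.5]
grip_width: 0.0655
```

>>> drive_tool:
  targets:
    - {"xyz": [0, 0, 0], "twist": 0}
    - {"xyz": [0, 0, 0], "twist": 0}
    - {"xyz": [0, 0, 0], "twist": 0}
    - {"xyz": [0, 0, 0], "twist": 0}
  claw: -0.65

```text
time: 23.43
position: [0.4984, 0.4219, 0.007]
ee_rot: [0.129, 0.695, -0.128, 0.695]
force: [-0.6, 0.6, -1.0]
grip_width: 0.0703
```

>>> drive_tool:
  targets:
    - {"xyz": [0, 0, 0], "twist": 0}
    - {"xyz": [0, 0, 0], "twist": 0}
    - {"xyz": [0, 0, 0], "twist": 0}
    - {"xyz": [0, 0, 0], "twist": 0}
  claw: -0.85

```text
time: 23.77
position: [0.4983, 0.4219, 0.007]
ee_rot: [0.129, 0.695, -0.128, 0.695]
force: [-0.2, -0.2, 0.1]
grip_width: 0.0789
```

>>> drive_tool:
  targets:
    - {"xyz": [0, 0, 0], "twist": 0}
    - {"xyz": [0, 0, 0], "twist": 0}
    - {"xyz": [0, 0, 0], "twist": 0}
    - {"xyz": [0, 0, 0], "twist": 0}
  claw: -0.4

```text
time: 24.1
position: [0.4983, 0.4217, 0.0073]
ee_rot: [0.128, 0.695, -0.129, 0.695]
force: [-1.0, -1.6, 2.6]
grip_width: 0.0612
```

It is now level: the fingers closed to 61 mm on a 60 mm channel. I'll open, lift, shift 58 mm to mid-length and regrasp.

>>> drive_tool:
  targets:
    - {"xyz": [0, 0, 0], "twist": 0}
    - {"xyz": [0, 0, 0], "twist": 0}
    - {"xyz": [0, 0, 0], "twist": 0}
    - {"xyz": [-0.5, 0, 0], "twist": 0}
    - {"xyz": [-0.8, 0, 0], "twist": 0}
    - {"xyz": [-0.8, 0, 0], "twist": 0}
    - {"xyz": [0, 0, 0], "twist": 0}
  claw: -1

```text
time: 24.68
position: [0.5017, 0.4242, 0.077]
ee_rot: [0.131, 0.692, -0.126, 0.698]
force: [1.0, 0.1, 1.3]
grip_width: 0.0855
```

>>> drive_tool:
  targets:
    - {"xyz": [0, 0, -0.65], "twist": 0}
    - {"xyz": [0, 0, -0.65], "twist": 0}
    - {"xyz": [0, 0, -0.65], "twist": 0}
    - {"xyz": [0, 0, 0], "twist": 0}

```text
time: 25.02
position: [0.4391, 0.4433, 0.0687]
ee_rot: [0.127, 0.697, -0.128, 0.694]
force: [0.3, -1.6, -0.7]
grip_width: 0.0853
```

```bash
python3 - <<'E'
from h import *
np.set_printoptions(precision=4,suppress=True)
P={n:env.snapshot(n) for n in('side','top')}
b=P['side']['image'][250:400,120:320]
a=P['top']['image'][150:400,0:260]
im=np.zeros((600,800,3),np.uint8);im[:300,:400]=cv2.resize(b,None,fx=2,fy=2,interpolation=cv2.INTER_CUBIC)
im[:385,400:800]=cv2.resize(a,(400,385),interpolation=cv2.INTER_CUBIC)
cv2.imwrite('pics/p6.png',im[:400,:,::-1])
for n in P:
    for f in (env.landmark_of,env.recognise): print(n,[(np.round(x.get('xy',x.get('box')),1),round(x['conf'],2)) for x in f('channel',P[n])[:2]])
for X in ((.444,.442,0),(.444,.442,.03),(.51,.418,.03),(.38,.466,.03)):print(proj(P['side'],X),proj(P['top'],X))
plan([])
E
```

```text
side []
side []
top [(array([184.2, 252.7]), 0.75)]
top [(array([173.6, 232.7, 197.3, 273. ]), 0.76)]
[237.287  453.0141] [181.0446 254.157 ]
[234.7085 446.4398] [178.6077 254.1866]
[214.5912 411.4733] [185.6843 234.6667]
[256.6374 485.5544] [171.4744 273.2768]
now [0.4442 0.4425 0.0699] yaw 69.0 toolx [ 0.  0. -1.]
```

>>> drive_tool:
  targets:
    - {"xyz": [0.5, 0, 0.05], "twist": 0}
    - {"xyz": [0.5, 0, 0.05], "twist": 0}
    - {"xyz": [0.5, 0, 0], "twist": 0}
    - {"xyz": [0.3, 0, 0], "twist": 0}
    - {"xyz": [0.15, 0, 0], "twist": 0}
    - {"xyz": [0, 0, 0], "twist": 0}
    - {"xyz": [0, 0, 0], "twist": 0}

```text
time: 25.9
position: [0.4462, 0.4416, 0.0108]
ee_rot: [0.128, 0.696, -0.129, 0.695]
force: [-0.4, -0.7, 0.7]
grip_width: 0.0853
```

>>> drive_tool:
  targets:
    - {"xyz": [0, 0, 0], "twist": 0}
    - {"xyz": [0, 0, 0], "twist": 0}
    - {"xyz": [0, 0, 0], "twist": 0}
    - {"xyz": [0, 0, 0], "twist": 0}
    - {"xyz": [0, 0, 0], "twist": 0}
  claw: 1
  squeeze: 40

```text
time: 26.32
position: [0.4472, 0.4423, 0.013]
ee_rot: [0.129, 0.695, -0.128, 0.696]
force: [-0.1, -1.2, 5.4]
grip_width: 0.0595
```

The grip at mid-length is flat at 59.5 mm. While the arm is clear I'll measure the tray, then lift and carry.

>>> drive_tool:
  targets:
    - {"xyz": [-0.3, 0, 0], "twist": 0}
    - {"xyz": [-0.6, 0, 0], "twist": 0}
    - {"xyz": [-0.9, 0, 0], "twist": 0}
    - {"xyz": [-0.9, 0, 0], "twist": 0}
    - {"xyz": [-0.9, 0, 0], "twist": 0}
    - {"xyz": [-0.9, 0, 0], "twist": 0}
    - {"xyz": [-0.9, 0, 0], "twist": 0}
    - {"xyz": [-0.9, 0, 0], "twist": 0}

```text
time: 26.98
position: [0.4456, 0.4414, 0.2012]
ee_rot: [0.128, 0.696, -0.129, 0.695]
force: [-0.1, 0.0, -1.3]
grip_width: 0.0597
```

```bash
python3 - <<'E'
from h import *
import pickle
np.set_printoptions(precision=4,suppress=True)
P={n:env.snapshot(n) for n in('side','top')}
pickle.dump(P,open('tr.pkl','wb'))
a=P['side']['image'][180:250,335:430]; b=P['top']['image'][205:275,340:412]
im=np.zeros((600,800,3),np.uint8)
im[:295,:400]=cv2.resize(a,(400,295),interpolation=cv2.INTER_CUBIC)
im[:385,402:798]=cv2.resize(b,(396,385),interpolation=cv2.INTER_CUBIC)
im[300:600,:400]=cv2.resize(P['side']['image'][100:400,100:500],(400,300))
cv2.imwrite('pics/t1.png',im[:,:,::-1])
for l,z in (('tray',0),('lower_near',.005),('lower_far',.005),('mallet',0),('gouge',0),('spoon',0)):
    rs=[]
    for n in P:
        x=env.landmark_of(l,P[n])[:1]
        if x: print(l,n,np.round(x[0]['xy'],1),atz(P[n],x[0]['xy'],z),round(x[0]['conf'],2))
print(env.observe()['position'],env.observe()['grip_width'],env.observe()['time'])
E
```

```text
tray top [377.4 236. ] [ 0.4899 -0.244   0.    ] 0.58
lower_near side [308.4 157.4] [ 0.8235 -0.3826  0.005 ] 0.55
lower_near top [377.6 247.3] [ 0.4504 -0.2425  0.005 ] 0.68
lower_far top [376.  228.4] [ 0.5164 -0.2394  0.005 ] 0.62
mallet top [428.8 203.7] [ 0.5992 -0.4301  0.    ] 0.78
gouge side [383.2 292.1] [0.3701 0.0085 0.    ] 0.82
gouge top [308.7 274.4] [ 0.3628 -0.0002  0.    ] 0.83
spoon top [221.2 194.1] [0.6511 0.3014 0.    ] 0.8
[0.4462 0.4416 0.1999] 0.05958799265110444 27.6833
```

View pics/t1.png

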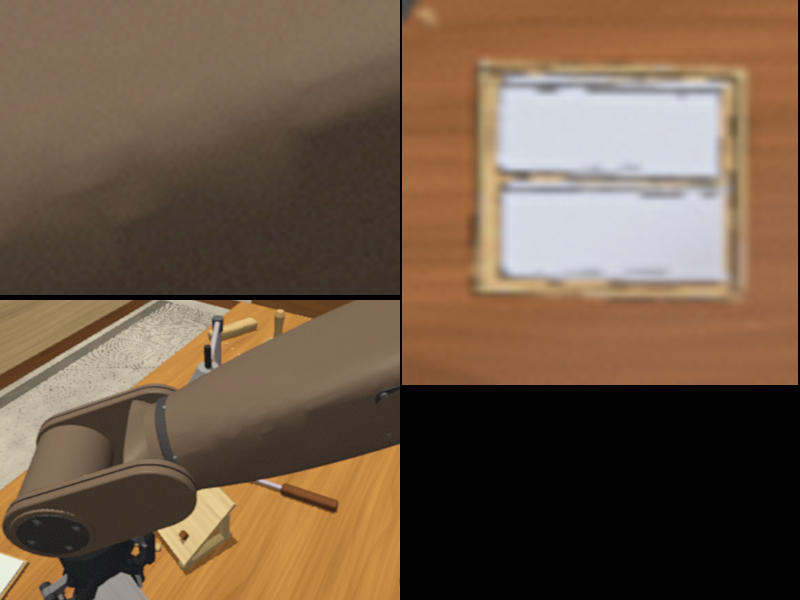

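The top crop shows the tray corners at (354,216), (403,217), (353,258) and (402,259), the two open channels lying straight in it, and the lamp clear. The side camera's view of the tray is blocked.

```bash
python3 - <<'E'
from h import *
import pickle
np.set_printoptions(precision=4,suppress=True)
P=pickle.load(open('tr.pkl','rb'));p=P['top']
c=lambda x,y:((x-402)/5.5+340-.4,y/5.5+205-.4)
X=np.array([atz(p,c(*k),.022) for k in((478,62),(747,68),(475,294),(742,298))]);print(X,X.mean(0))
for a,b in((0,1),(2,3)):print('yaw of y-edge',np.degrees(np.arctan2(*(X[a]-X[b])[[1,0]]))-90)
for a,b in((0,2),(1,3)):print('yaw of x-edge',np.degrees(np.arctan2(*(X[a]-X[b])[[1,0]])))
G=np.array([atz(p,c(*k),.035) for k in((500,178),(720,184))]);print('gap',G,np.degrees(np.arctan2(*(G[0]-G[1])[[1,0]]))-90)
plan([(.445,.15,.2,None,10),(.44,-.06,.2,1,8),(.483,-.242,.2,1,8)])
E
```

```text
[[ 0.561  -0.1602  0.022 ]
 [ 0.553  -0.3301  0.022 ]
 [ 0.4156 -0.1535  0.022 ]
 [ 0.4089 -0.3206  0.022 ]] [ 0.4846 -0.2411  0.022 ]
yaw of y-edge -2.691607601577232
yaw of y-edge -2.310365802245684
yaw of x-edge -2.649229204282955
yaw of x-edge -3.7362372437548745
gap [[ 0.4872 -0.1703  0.035 ]
 [ 0.4801 -0.3074  0.035 ]] -2.9933343948128908
now [0.4462 0.4416 0.1999] yaw 69.1 toolx [-0.001 -0.    -1.   ]
10 x [-0.0, -0.91, 0.34, -0.0]
[[0.0, -0.82, 0.29, 1.7], [0.0, -0.77, 0.41, 1.7], [0.0, -0.7, 0.52, 1.7], [0.0, -0.62, 0.62, 1.7], [0.0, -0.52, 0.7, 1.7], [0.0, -0.41, 0.77, 1.7], [0.0, -0.29, 0.83, 1.7], [0.0, -0.17, 0.86, 1.7]]
8 x [0.0, 0.17, 0.76, -0.0]
```

```bash
python3 - <<'E'
from h import *
plan([(.445,.15,.21,29,10),(.44,-.06,.21,-2.7,8),(.484,-.24,.21,None,8)])
E
```

```text
now [0.4462 0.4416 0.1999] yaw 69.1 toolx [-0.001 -0.    -1.   ]
[[-0.03, -0.91, 0.34, 0.8], [-0.03, -0.88, 0.41, 0.8], [-0.03, -0.85, 0.47, 0.8], [-0.03, -0.82, 0.53, 0.8], [-0.03, -0.78, 0.58, 0.8], [-0.03, -0.74, 0.63, 0.8], [-0.03, -0.69, 0.68, 0.8], [-0.03, -0.64, 0.73, 0.8], [-0.03, -0.59, 0.77, 0.8], [-0.03, -0.53, 0.81, 0.8]]
[[0.0, -0.44, 0.76, 0.79], [0.0, -0.39, 0.78, 0.79], [0.0, -0.33, 0.81, 0.79], [0.0, -0.28, 0.83, 0.79], [0.0, -0.22, 0.85, 0.79], [0.0, -0.16, 0.86, 0.79], [0.0, -0.1, 0.87, 0.79], [0.0, -0.04, 0.87, 0.79]]
8 x [0.0, 0.22, 0.74, -0.0]
```

>>> drive_tool:
  targets:
    - {"xyz": [-0.03, -0.91, 0.34], "twist": 0.8}
    - {"xyz": [-0.03, -0.88, 0.41], "twist": 0.8}
    - {"xyz": [-0.03, -0.85, 0.47], "twist": 0.8}
    - {"xyz": [-0.03, -0.82, 0.53], "twist": 0.8}
    - {"xyz": [-0.03, -0.78, 0.58], "twist": 0.8}
    - {"xyz": [-0.03, -0.74, 0.63], "twist": 0.8}
    - {"xyz": [-0.03, -0.69, 0.68], "twist": 0.8}
    - {"xyz": [-0.03, -0.64, 0.73], "twist": 0.8}

```text
time: 28.35
position: [0.4452, 0.2072, 0.2079]
ee_rot: [0.316, 0.632, -0.316, 0.633]
force: [0.8, -0.7, -1.3]
grip_width: 0.0597
```

>>> drive_tool:
  targets:
    - {"xyz": [-0.03, -0.59, 0.77], "twist": 0.8}
    - {"xyz": [-0.03, -0.53, 0.81], "twist": 0.8}
    - {"xyz": [0, -0.44, 0.76], "twist": 0.79}
    - {"xyz": [0, -0.39, 0.78], "twist": 0.79}
    - {"xyz": [0, -0.33, 0.81], "twist": 0.79}
    - {"xyz": [0, -0.28, 0.83], "twist": 0.79}
    - {"xyz": [0, -0.22, 0.85], "twist": 0.79}
    - {"xyz": [0, -0.16, 0.86], "twist": 0.79}

```text
time: 29.02
position: [0.4415, -0.0085, 0.2098]
ee_rot: [0.477, 0.522, -0.477, 0.522]
force: [1.3, -0.0, -1.2]
grip_width: 0.0596
```

>>> drive_tool:
  targets:
    - {"xyz": [0, -0.1, 0.87], "twist": 0.79}
    - {"xyz": [0, -0.04, 0.87], "twist": 0.79}
    - {"xyz": [0, 0.22, 0.74], "twist": 0}
    - {"xyz": [0, 0.22, 0.74], "twist": 0}
    - {"xyz": [0, 0.22, 0.74], "twist": 0}
    - {"xyz": [0, 0.22, 0.74], "twist": 0}
    - {"xyz": [0, 0.22, 0.74], "twist": 0}
    - {"xyz": [0, 0.22, 0.74], "twist": 0}

```text
time: 29.68
position: [0.4744, -0.1957, 0.2096]
ee_rot: [0.511, 0.489, -0.511, 0.489]
force: [0.2, 1.0, -2.0]
grip_width: 0.0592
```

>>> drive_tool:
  targets:
    - {"xyz": [0, 0.22, 0.74], "twist": 0}
    - {"xyz": [0, 0.15, 0.4], "twist": 0}
    - {"xyz": [0, 0, 0], "twist": 0}
    - {"xyz": [0, 0, 0], "twist": 0}

```text
time: 30.02
position: [0.4837, -0.2291, 0.2093]
ee_rot: [0.511, 0.489, -0.511, 0.488]
force: [-0.5, 0.5, -1.6]
grip_width: 0.06
```

```bash
python3 - <<'E'
from h import *
np.set_printoptions(precision=4,suppress=True)
P={n:env.snapshot(n) for n in('side','top')}
a=P['side']['image'][100:260,310:470]
cv2.imwrite('pics/t2.png',cv2.resize(a,(600,600),interpolation=cv2.INTER_CUBIC)[:,:,::-1])
s=env.observe();print(s['grip_width'],s['force'],s['torque'],s['time']);z=s['position'][2]-.010
M=R.from_quat(s['ee_rot']).as_matrix();ex=M[:,1];ey=M[:,2];p=s['position'].copy();p[2]=z
for w in(-.07,.07):
    for u in(-.03,.03): print('web corner',proj(P['side'],p+u*ex+w*ey+[0,0,.03]).round(1),'tip',proj(P['side'],p+u*ex+w*ey).round(1))
plan([(.484,-.24,.06,-2.7,8)])
E
```

```text
0.05975090632058888 [-0.8315 -0.6721 -1.8922] [ 0.0444  0.0375 -0.0338] 30.1167
web corner [388.  165.2] tip [386.6 175.7]
web corner [365.1 157.5] tip [364.2 167.9]
web corner [412.2 139.4] tip [410.5 149.5]
web corner [390.7 133. ] tip [389.4 143. ]
now [ 0.4836 -0.2281  0.2092] yaw -2.5 toolx [-0.001  0.001 -1.   ]
8 x [0.62, 0.0, 0.05, 0.0]
```

View pics/t2.png

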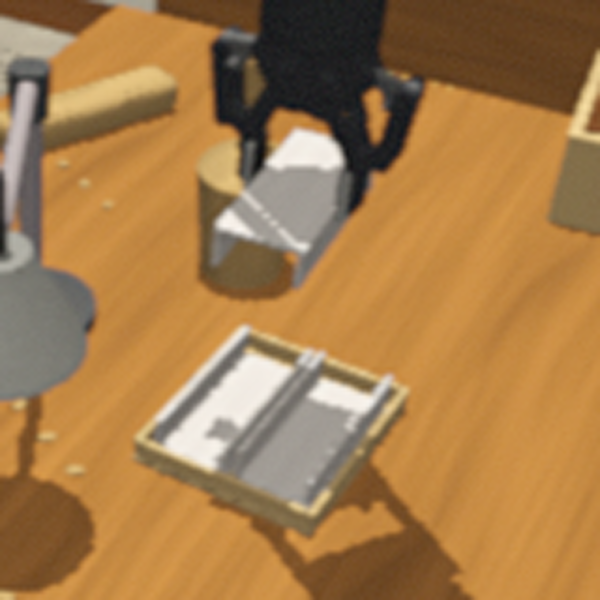

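The side view shows the channel level and legs down in the gripper, lined up above the two troughs. The lamp is clear on the left. Descend.

>>> drive_tool:
  targets:
    - {"xyz": [0.62, 0, 0.06], "twist": 0}
    - {"xyz": [0.62, 0, 0.06], "twist": 0}
    - {"xyz": [0.62, 0, 0.06], "twist": 0}
    - {"xyz": [0.62, 0, 0.06], "twist": 0}
    - {"xyz": [0.62, 0, 0.06], "twist": 0}
    - {"xyz": [0.62, 0, 0.06], "twist": 0}
    - {"xyz": [0.62, 0, 0], "twist": 0}
    - {"xyz": [0.4, 0, 0], "twist": 0}

```text
time: 30.78
position: [0.4825, -0.2381, 0.0655]
ee_rot: [-0.511, -0.49, 0.511, -0.488]
force: [-0.4, 0.5, -1.8]
grip_width: 0.0595
```

>>> drive_tool:
  targets:
    - {"xyz": [0, 0, 0], "twist": 0}
    - {"xyz": [0, 0, 0], "twist": 0}
    - {"xyz": [0.2, 0, 0], "twist": 0}
    - {"xyz": [0.2, 0, 0], "twist": 0}
    - {"xyz": [0.2, 0, 0], "twist": 0}
    - {"xyz": [0, 0, 0], "twist": 0}

```text
time: 31.28
position: [0.4827, -0.2395, 0.0482]
ee_rot: [-0.511, -0.489, 0.511, -0.488]
force: [-0.7, 0.2, -1.4]
grip_width: 0.0597
```

>>> drive_tool:
  targets:
    - {"xyz": [0.15, 0, 0], "twist": 0}
    - {"xyz": [0.15, 0, 0], "twist": 0}
    - {"xyz": [0.15, 0, 0], "twist": 0}
    - {"xyz": [0, 0, 0], "twist": 0}

```text
time: 31.62
position: [0.4826, -0.2395, 0.0345]
ee_rot: [-0.511, -0.489, 0.511, -0.488]
force: [0.9, 0.7, -1.4]
grip_width: 0.06
```

>>> drive_tool:
  targets:
    - {"xyz": [0.15, 0, 0], "twist": 0}
    - {"xyz": [0.15, 0, 0], "twist": 0}
    - {"xyz": [0, 0, 0], "twist": 0}
    - {"xyz": [0, 0, 0], "twist": 0}

```text
time: 31.95
position: [0.4831, -0.2397, 0.0263]
ee_rot: [-0.511, -0.489, 0.511, -0.488]
force: [-0.3, -0.1, -2.3]
grip_width: 0.0597
```

>>> drive_tool:
  targets:
    - {"xyz": [0.1, 0, 0], "twist": 0}
    - {"xyz": [0, 0, 0], "twist": 0}
    - {"xyz": [0, 0, 0], "twist": 0}

```text
time: 32.2
position: [0.4833, -0.2399, 0.0236]
ee_rot: [-0.511, -0.489, 0.511, -0.489]
force: [0.6, -0.4, -1.7]
grip_width: 0.0601
```

>>> drive_tool:
  targets:
    - {"xyz": [0.08, 0, 0], "twist": 0}
    - {"xyz": [0, 0, 0], "twist": 0}
    - {"xyz": [0, 0, 0], "twist": 0}

```text
time: 32.45
position: [0.4838, -0.2402, 0.022]
ee_rot: [0.511, 0.488, -0.511, 0.489]
force: [-0.7, 0.2, 3.4]
grip_width: 0.0594
```

Contact at the expected height, so both legs are on the trough floors. Release with a small opening and lift.

>>> drive_tool:
  targets:
    - {"xyz": [0, 0, 0], "twist": 0}
    - {"xyz": [0, 0, 0], "twist": 0}
    - {"xyz": [0, 0, 0], "twist": 0}
  claw: -0.58

```text
time: 32.7
position: [0.4833, -0.24, 0.0213]
ee_rot: [0.511, 0.489, -0.511, 0.489]
force: [-0.1, 0.0, 0.7]
grip_width: 0.0674
```

>>> drive_tool:
  targets:
    - {"xyz": [-0.15, 0, 0], "twist": 0}
    - {"xyz": [-0.3, 0, 0], "twist": 0}
    - {"xyz": [-0.6, 0, 0], "twist": 0}
    - {"xyz": [-0.9, 0, 0], "twist": 0}
    - {"xyz": [-0.9, 0, 0], "twist": 0}
    - {"xyz": [-0.9, 0, 0], "twist": 0}
    - {"xyz": [-0.9, 0, 0], "twist": 0}
    - {"xyz": [-0.9, 0, 0], "twist": 0}

```text
time: 33.37
position: [0.4833, -0.2398, 0.1902]
ee_rot: [0.511, 0.488, -0.511, 0.489]
force: [0.3, 0.3, 0.0]
grip_width: 0.0673
```

>>> drive_tool:
  targets:
    - {"xyz": [-0.9, 0, 0], "twist": 0}
    - {"xyz": [-0.9, 0, 0], "twist": 0}
    - {"xyz": [-0.9, 0, 0], "twist": 0}
    - {"xyz": [-0.7, 0, 0], "twist": 0}
    - {"xyz": [0, 0, 0], "twist": 0}

```text
time: 33.78
position: [0.4852, -0.2413, 0.2971]
ee_rot: [0.512, 0.485, -0.51, 0.493]
force: [0.5, 0.5, 0.6]
grip_width: 0.0671
```

```bash
python3 - <<'E'
from h import *
np.set_printoptions(precision=4,suppress=True)
P={n:env.snapshot(n) for n in('side','top')}
im=np.zeros((600,800,3),np.uint8)
im[:,:600]=cv2.resize(P['side']['image'][160:260,330:430],(600,600),interpolation=cv2.INTER_CUBIC)
im[:280,600:]=cv2.resize(P['side']['image'][40:320,260:460],(200,280))
im[300:500,600:]=cv2.resize(P['top']['image'][205:275,340:410],(200,200))
cv2.imwrite('pics/t3.png',im[:,:,::-1])
rs=[]
for n in P:
    x=env.landmark_of('channel',P[n])[:1]
    if x: print(n,x[0],atz(P[n],x[0]['xy'],.009))
    x=env.landmark_of('lamp_grip',P[n])[:1]
    if x: print('lamp',n,np.round(x[0]['xy'],1),round(x[0]['conf'],2),atz(P[n],x[0]['xy'],.257))
# predicted nested web corners
t=np.radians(-2.7);c,s=np.cos(t),np.sin(t)
for u,w in((-.03,-.07),(.03,-.07),(-.03,.07),(.03,.07)): print(u,w,proj(P['side'],[.484+c*u-s*w,-.24+s*u+c*w,.039]).round(1))
plan([(.60,-.06,.33,None,8)])
E
```

```text
side {'xy': [384.2, 212.5], 'conf': 0.87} [ 0.48   -0.2441  0.009 ]
lamp side [308.  157.6] 0.86 [ 0.6099 -0.0535  0.257 ]
top {'xy': [378.0, 235.4], 'conf': 0.8} [ 0.4917 -0.2449  0.009 ]
lamp top [328.  191.1] 0.65 [ 0.6189 -0.0649  0.257 ]
-0.03 -0.07 [403.7 195.5]
0.03 -0.07 [384.9 188.5]
-0.03 0.07 [381.7 222.8]
0.03 0.07 [361.8 214.6]
now [ 0.4826 -0.2394  0.2878] yaw -2.5 toolx [-0.003  0.002 -1.   ]
8 x [-0.18, 0.46, -0.77, -0.0]
```

View pics/t3.png

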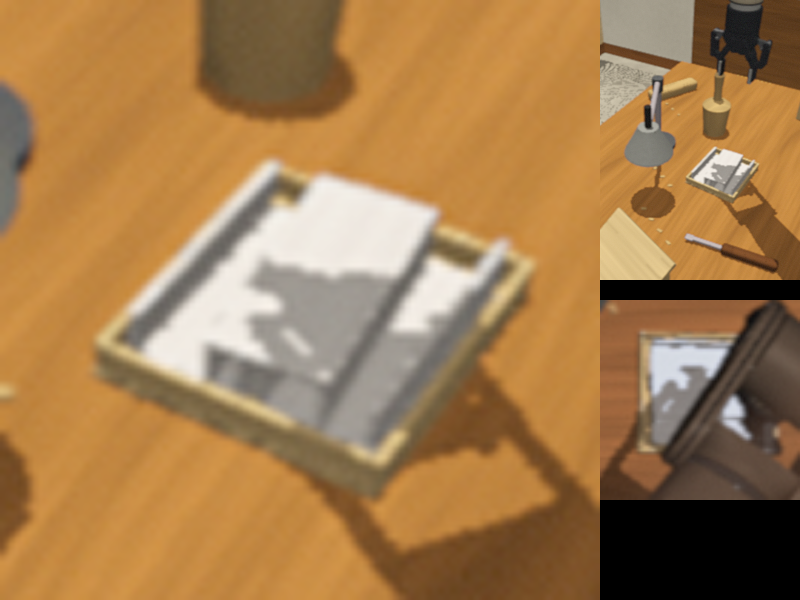

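The channel is seated between the outer legs. Its top corners are at (383,189), (403,195), (365,217) and (385,224), but it looks slightly rotated relative to the tray. I'll put numbers on that.

```bash
python3 - <<'E'
from h import *
np.set_printoptions(precision=4,suppress=True)
p=env.snapshot('side')
c=lambda x,y:(x/6+330-.4,y/6+160-.4)
def L(n,a,b,z):
    A,B=atz(p,c(*a),z),atz(p,c(*b),z);print(n,A[:2],B[:2],'len',np.linalg.norm(A-B).round(4),'yaw',np.degrees(np.arctan2(-(A-B)[0],(A-B)[1])).round(1)%180)
L('ch right',(333,383),(440,210),.039);L('ch left',(210,345),(318,175),.039)
L('leg far outer',(130,308),(274,160),.035);L('leg near',(385,440),(508,240),.035)
L('tray near edge',(385,462),(533,264),.022)
# line detection
g=cv2.cvtColor(p['image'],cv2.COLOR_RGB2GRAY)[170:250,335:430]
g=cv2.resize(g,None,fx=4,fy=4,interpolation=cv2.INTER_CUBIC)
l=cv2.createLineSegmentDetector().detect(g)[0][:,0]
for x1,y1,x2,y2 in l:
    if np.hypot(x1-x2,y1-y2)<60: continue
    f=lambda x,y:((x+.5)/4-.5+335,(y+.5)/4-.5+170)
    A,B=atz(p,f(x1,y1),.035),atz(p,f(x2,y2),.035)
    yw=np.degrees(np.arctan2(-(A-B)[0],(A-B)[1]));yw=(yw+90)%180-90
    if abs(yw)<30: print(np.round([*f(x1,y1),*f(x2,y2)],1),A[:2],B[:2],'yaw',yw.round(1))
E
```

```text
ch right [ 0.4485 -0.171 ] [ 0.4542 -0.3111] len 0.1402 yaw 2.3
ch left [ 0.5062 -0.1661] [ 0.516  -0.3067] len 0.141 yaw 4.0
leg far outer [ 0.5509 -0.1746] [ 0.5417 -0.3118] len 0.1375 yaw 176.1
leg near [ 0.4159 -0.1531] [ 0.4192 -0.311 ] len 0.1579 yaw 1.2
tray near edge [ 0.4144 -0.1537] [ 0.4064 -0.316 ] len 0.1625 yaw 177.2
[348.9 216.  376.1 187.7] [ 0.5467 -0.1523] [ 0.5366 -0.3068] yaw -3.7
[401.5 202.2 391.1 218.6] [ 0.4462 -0.2815] [ 0.444  -0.2015] yaw 1.6
[370.5 198.9 352.3 218.3] [ 0.528 -0.25 ] [ 0.5345 -0.149 ] yaw -3.7
[373.6 186.4 345.5 215.8] [ 0.5455 -0.3086] [ 0.5549 -0.1484] yaw -3.4
[384.6 223.5 394.2 208.4] [ 0.4509 -0.1742] [ 0.4533 -0.2455] yaw 2.0
```

>>> drive_tool:
  targets:
    - {"xyz": [-0.3, 0.25, -1], "twist": 0}
    - {"xyz": [-0.3, 0.25, -1], "twist": 0}
    - {"xyz": [-0.3, 0.25, -1], "twist": 0}
    - {"xyz": [-0.3, 0.25, -1], "twist": 0}
    - {"xyz": [0, 0.25, -1], "twist": 0}
    - {"xyz": [0, 0.25, -1], "twist": 0}
    - {"xyz": [0, 0, -0.8], "twist": 0}
    - {"xyz": [0, 0, 0], "twist": 0}

```text
time: 34.8
position: [0.5372, -0.0343, 0.3247]
ee_rot: [0.51, 0.491, -0.51, 0.489]
force: [-0.7, -0.1, -1.0]
grip_width: 0.067
```

```bash
cat > yaw.py <<'E'
from h import *
np.set_printoptions(precision=4,suppress=True)
for n,(r0,r1,c0,c1) in (('top',(205,275,340,412)),('side',(170,250,335,430))):
    p=env.snapshot(n)
    g=cv2.resize(cv2.cvtColor(p['image'],cv2.COLOR_RGB2GRAY)[r0:r1,c0:c1],None,fx=4,fy=4,interpolation=cv2.INTER_CUBIC)
    for x1,y1,x2,y2 in cv2.createLineSegmentDetector().detect(g)[0][:,0]:
        if np.hypot(x1-x2,y1-y2)<45: continue
        f=lambda x,y:((x+.5)/4-.5+c0,(y+.5)/4-.5+r0)
        A,B=atz(p,f(x1,y1),.037),atz(p,f(x2,y2),.037)
        d=A-B;yw=np.degrees(np.arctan2(-d[0],d[1]));yw=(yw+90)%180-90
        if abs(yw)<30: print(n,'mid',((A+B)/2)[:2],'len',np.hypot(*d[:2]).round(3),'yaw',yw.round(1))
print(env.observe()['position'],env.observe()['time'])
E
python3 yaw.py
```

```text
top mid [ 0.546  -0.2125] len 0.065 yaw -1.8
top mid [ 0.5373 -0.2665] len 0.085 yaw -2.4
top mid [ 0.4221 -0.2689] len 0.075 yaw -1.6
top mid [ 0.5414 -0.2807] len 0.066 yaw -1.9
top mid [ 0.4491 -0.2293] len 0.053 yaw -1.2
top mid [ 0.4111 -0.2727] len 0.073 yaw -1.5
top mid [ 0.4552 -0.2428] len 0.13 yaw 1.9
top mid [ 0.4513 -0.2824] len 0.048 yaw -0.7
top mid [ 0.549  -0.2336] len 0.048 yaw -2.7
top mid [ 0.5521 -0.2526] len 0.073 yaw -1.4
top mid [ 0.5562 -0.2576] len 0.042 yaw 0.3
side mid [ 0.4202 -0.229 ] len 0.139 yaw -2.9
side mid [ 0.4524 -0.2431] len 0.141 yaw 2.4
side mid [ 0.5406 -0.2273] len 0.154 yaw -3.7
side mid [ 0.4427 -0.2087] len 0.137 yaw 2.5
side mid [ 0.5302 -0.1977] len 0.102 yaw -3.6
side mid [ 0.4055 -0.2167] len 0.163 yaw -2.9
side mid [ 0.4127 -0.2164] len 0.152 yaw -2.7
side mid [ 0.5492 -0.2258] len 0.159 yaw -3.3
side mid [ 0.4006 -0.1738] len 0.103 yaw -3.0
[ 0.5371 -0.0375  0.3248] 34.9
```

Both cameras put the channel at about +2.2° and the lower two at about -3°, so they differ by about 5.3°. The limit is 6.9°. That margin is thin, so I'll regrip, check the yaw while it is gripped, and twist it straight.

```bash
python3 - <<'E'
from h import *
plan([(.4835,-.2405,.30,-2.5,8),(.4835,-.2405,.08,None,8)])
E
```

```text
now [ 0.5371 -0.0375  0.3248] yaw -2.4 toolx [-0.002 -0.    -1.   ]
8 x [0.1, -0.19, 0.85, 0.0]
8 x [0.92, 0.0, 0.0, -0.0]
```

>>> drive_tool:
  targets:
    - {"xyz": [0.1, -0.19, 0.85], "twist": 0}
    - {"xyz": [0.1, -0.19, 0.85], "twist": 0}
    - {"xyz": [0.1, -0.19, 0.85], "twist": 0}
    - {"xyz": [0.1, -0.19, 0.85], "twist": 0}
    - {"xyz": [0.1, -0.19, 0.85], "twist": 0}
    - {"xyz": [0.1, -0.19, 0.85], "twist": 0}
    - {"xyz": [0.1, -0.19, 0.85], "twist": 0}
    - {"xyz": [0.1, -0.19, 0.85], "twist": 0}
  claw: -0.66

```text
time: 35.57
position: [0.4814, -0.2424, 0.3011]
ee_rot: [-0.511, -0.488, 0.512, -0.488]
force: [0.0, -0.0, -0.4]
grip_width: 0.0707
```

>>> drive_tool:
  targets:
    - {"xyz": [0.92, 0, 0], "twist": 0}
    - {"xyz": [0.92, 0, 0], "twist": 0}
    - {"xyz": [0.92, 0, 0], "twist": 0}
    - {"xyz": [0.92, 0, 0], "twist": 0}
    - {"xyz": [0.92, 0, 0], "twist": 0}
    - {"xyz": [0.92, 0, 0], "twist": 0}
    - {"xyz": [0.92, 0, 0], "twist": 0}
    - {"xyz": [0.6, 0, 0], "twist": 0}

```text
time: 36.23
position: [0.4804, -0.2402, 0.0871]
ee_rot: [-0.511, -0.49, 0.512, -0.487]
force: [-0.6, -0.8, -0.1]
grip_width: 0.0707
```

>>> drive_tool:
  targets:
    - {"xyz": [0, 0, 0], "twist": 0}
    - {"xyz": [0, 0, 0], "twist": 0}

```text
time: 36.4
position: [0.4814, -0.2404, 0.0894]
ee_rot: [-0.511, -0.489, 0.512, -0.487]
force: [1.0, -0.9, 0.5]
grip_width: 0.0712
```

>>> drive_tool:
  targets:
    - {"xyz": [0.45, 0.07, 0], "twist": 0}
    - {"xyz": [0.45, 0, 0], "twist": 0}
    - {"xyz": [0.4, 0, 0], "twist": 0}
    - {"xyz": [0.4, 0, 0], "twist": 0}
    - {"xyz": [0.3, 0, 0], "twist": 0}
    - {"xyz": [0.17, 0, 0], "twist": 0}
    - {"xyz": [0, 0, 0], "twist": 0}

```text
time: 36.98
position: [0.4841, -0.2396, 0.0243]
ee_rot: [-0.511, -0.49, 0.511, -0.488]
force: [-0.4, -1.0, -0.8]
grip_width: 0.0706
```

>>> drive_tool:
  targets:
    - {"xyz": [0, 0, 0], "twist": 0}
    - {"xyz": [0, 0, 0], "twist": 0}
    - {"xyz": [0, 0, 0], "twist": 0}
    - {"xyz": [0, 0, 0], "twist": 0}
  claw: 1
  squeeze: 40

```text
time: 37.32
position: [0.4853, -0.2403, 0.0261]
ee_rot: [0.511, 0.488, -0.511, 0.489]
force: [0.9, 0.3, 0.1]
grip_width: 0.0598
```

```bash
python3 yaw.py | grep -v top; python3 -c "
from h import *
plan([])"
```

```text
side mid [ 0.5417 -0.2087] len 0.117 yaw -4.1
side mid [ 0.4433 -0.3299] len 0.092 yaw 6.5
side mid [ 0.4222 -0.1883] len 0.048 yaw -4.9
side mid [ 0.532 -0.174] len 0.055 yaw -2.9
side mid [ 0.4029 -0.2687] len 0.059 yaw -2.4
side mid [ 0.4937 -0.399 ] len 0.068 yaw 20.7
side mid [ 0.5887 -0.3229] len 0.1 yaw 28.3
side mid [ 0.5503 -0.2081] len 0.124 yaw -3.4
side mid [ 0.4449 -0.1871] len 0.066 yaw 2.0
side mid [ 0.4091 -0.1613] len 0.05 yaw -3.4
[ 0.4853 -0.2403  0.0261] 37.4167
now [ 0.4853 -0.2403  0.0261] yaw -2.5 toolx [ 0.001 -0.001 -1.   ]
```

The channel keeps its roughly 4.5° offset from the tool while gripped, so I'll twist the tool by about 5.3°.

>>> drive_tool:
  targets:
    - {"xyz": [0, 0, 0], "twist": 0.35}
    - {"xyz": [0, 0, 0], "twist": 0.35}
    - {"xyz": [0, 0, 0], "twist": 0.35}
    - {"xyz": [0, 0, 0], "twist": 0}
    - {"xyz": [0, 0, 0], "twist": 0}

```text
time: 37.83
position: [0.4852, -0.2404, 0.0261]
ee_rot: [0.533, 0.465, -0.533, 0.465]
force: [0.1, -1.0, 2.5]
grip_width: 0.0592
```

```bash
python3 yaw.py | grep -v top; python3 -c "
from h import *
plan([]);print(env.observe()['force'],env.observe()['grip_width'])"
```

```text
side mid [ 0.5417 -0.21  ] len 0.12 yaw -4.0
side mid [ 0.4429 -0.3269] len 0.084 yaw 6.7
side mid [ 0.5316 -0.1817] len 0.07 yaw -2.7
side mid [ 0.4222 -0.188 ] len 0.048 yaw -5.0
side mid [ 0.4029 -0.2674] len 0.058 yaw -2.2
side mid [ 0.5889 -0.3284] len 0.091 yaw 28.9
side mid [ 0.4946 -0.399 ] len 0.068 yaw 18.6
side mid [ 0.5502 -0.2094] len 0.125 yaw -3.4
side mid [ 0.4471 -0.1778] len 0.072 yaw -3.1
side mid [ 0.4087 -0.1688] len 0.065 yaw -3.0
[ 0.4852 -0.2404  0.0261] 37.9333
now [ 0.4852 -0.2404  0.0261] yaw -7.8 toolx [ 0.001 -0.001 -1.   ]
[-6.20197092e-05 -2.11321531e-01  3.24075768e+00] 0.05921903966705931
```

The channel edge is now at -3.1°, matching the lower pair. Release, lift, and carry on to the lamp.

>>> drive_tool:
  targets:
    - {"xyz": [0, 0, 0], "twist": 0}
    - {"xyz": [0, 0, 0], "twist": 0}
    - {"xyz": [0, 0, 0], "twist": 0}
  claw: -0.6

```text
time: 38.18
position: [0.4845, -0.2396, 0.0251]
ee_rot: [-0.533, -0.465, 0.533, -0.465]
force: [-0.1, 0.3, -0.6]
grip_width: 0.0682
```

>>> drive_tool:
  targets:
    - {"xyz": [-0.15, 0, 0], "twist": 0}
    - {"xyz": [-0.3, 0, 0], "twist": 0}
    - {"xyz": [-0.6, 0, 0], "twist": 0}
    - {"xyz": [-0.9, 0, 0], "twist": 0}
    - {"xyz": [-0.95, 0, 0], "twist": 0}
    - {"xyz": [-0.95, 0, 0], "twist": 0}
    - {"xyz": [-0.95, 0, 0], "twist": 0}
    - {"xyz": [-0.95, 0, 0], "twist": 0}

```text
time: 38.85
position: [0.4847, -0.2398, 0.2004]
ee_rot: [0.533, 0.465, -0.533, 0.465]
force: [-0.4, -0.3, 0.5]
grip_width: 0.0681
```

>>> drive_tool:
  targets:
    - {"xyz": [-0.95, 0, 0], "twist": 0}
    - {"xyz": [-0.95, 0, 0], "twist": 0}
    - {"xyz": [-0.95, 0, 0], "twist": 0}
    - {"xyz": [-0.95, 0, 0], "twist": 0}
    - {"xyz": [-0.4, 0, 0], "twist": 0}
    - {"xyz": [0, 0, 0], "twist": 0}
    - {"xyz": [0, 0, 0], "twist": 0}

```text
time: 39.43
position: [0.4847, -0.2398, 0.324]
ee_rot: [0.533, 0.465, -0.533, 0.465]
force: [0.6, -0.3, -0.1]
grip_width: 0.0679
```

```bash
python3 yaw.py | grep -v top; python3 - <<'E'
from h import *
P={n:env.snapshot(n) for n in('side','top')}
rs=[]
for n in P:
    x=env.landmark_of('lamp_grip',P[n])[:1]
    if x: print('lamp',n,np.round(x[0]['xy'],1),round(x[0]['conf'],2),atz(P[n],x[0]['xy'],.257));rs.append(ray(P[n],x[0]['xy']))
if len(rs)==2: print(tri(rs))
plan([(.54,-.06,.33,22,8),(.615,-.059,.33,22,4)])
E
```

```text
side mid [ 0.5407 -0.2261] len 0.157 yaw -3.8
side mid [ 0.4515 -0.2777] len 0.053 yaw -1.6
side mid [ 0.5302 -0.1977] len 0.102 yaw -3.7
side mid [ 0.4425 -0.2401] len 0.046 yaw -4.8
side mid [ 0.4029 -0.2701] len 0.056 yaw -2.5
side mid [ 0.5492 -0.2258] len 0.159 yaw -3.3
side mid [ 0.4223 -0.199 ] len 0.077 yaw -2.8
side mid [ 0.4465 -0.183 ] len 0.071 yaw -3.4
[ 0.484  -0.2394  0.3214] 39.5333
lamp side [306.2 156.5] 0.93 [ 0.61583546 -0.05532484  0.257     ]
lamp top [328.3 192.2] 0.64 [ 0.61553188 -0.06568326  0.257     ]
(array([ 0.61872389, -0.06459304,  0.25068385]), [0.0027218822725788992, 0.002721882272579031])
now [ 0.4843 -0.2396  0.3221] yaw -7.8 toolx [-0.003  0.002 -1.   ]
[[-0.03, 0.13, -0.77, -0.74], [-0.03, 0.18, -0.76, -0.74], [-0.03, 0.23, -0.75, -0.74], [-0.03, 0.28, -0.73, -0.74], [-0.03, 0.32, -0.71, -0.74], [-0.03, 0.37, -0.69, -0.74], [-0.03, 0.41, -0.67, -0.74], [-0.03, 0.45, -0.64, -0.74]]
4 x [0.0, 0.58, 0.23, -0.0]
```

The channel is at about -3.4° after release, in line with the lower two. Now back to the lamp pin at about (0.614, -0.060), with the jaws tangent to its circle.

```bash
python3 - <<'E'
from h import *
plan([(.614,-.060,.322,25.8,8)])
E
```

```text
now [ 0.4843 -0.2396  0.3221] yaw -7.8 toolx [-0.003  0.002 -1.   ]
[[0.0, 0.43, -0.81, -0.84], [0.0, 0.49, -0.78, -0.84], [0.0, 0.55, -0.74, -0.84], [0.0, 0.6, -0.7, -0.84], [0.0, 0.65, -0.65, -0.84], [0.0, 0.7, -0.61, -0.84], [0.0, 0.74, -0.55, -0.84], [0.0, 0.78, -0.5, -0.84]]
```

>>> drive_tool:
  targets:
    - {"xyz": [0, 0.43, -0.81], "twist": -0.84}
    - {"xyz": [0, 0.49, -0.78], "twist": -0.84}
    - {"xyz": [0, 0.55, -0.74], "twist": -0.84}
    - {"xyz": [0, 0.6, -0.7], "twist": -0.84}
    - {"xyz": [0, 0.65, -0.65], "twist": -0.84}
    - {"xyz": [0, 0.7, -0.61], "twist": -0.84}
    - {"xyz": [0, 0.74, -0.55], "twist": -0.84}
    - {"xyz": [0, 0.78, -0.5], "twist": -0.84}
  claw: -0.3
  squeeze: 20

```text
time: 40.4
position: [0.6149, -0.0592, 0.323]
ee_rot: [0.374, 0.6, -0.375, 0.599]
force: [0.4, 0.1, 0.4]
grip_width: 0.0555
```

>>> drive_tool:
  targets:
    - {"xyz": [0, 0, 0], "twist": 0}
    - {"xyz": [0, 0, 0], "twist": 0}
    - {"xyz": [0, 0, 0], "twist": 0}

```text
time: 40.65
position: [0.6141, -0.0608, 0.3231]
ee_rot: [0.376, 0.599, -0.376, 0.598]
force: [-0.3, 1.0, 0.3]
grip_width: 0.0552
```

```bash
python3 - <<'E'
from h import *
plan([(.614,-.060,.322,25.8,2),(.614,-.060,.248,None,6)])
E
```

```text
now [ 0.6141 -0.0608  0.3231] yaw 25.8 toolx [-0.002 -0.    -1.   ]
2 x [0.02, 0.0, -0.01, -0.0]
6 x [0.41, 0.0, 0.0, -0.0]
```

>>> drive_tool:
  targets:
    - {"xyz": [0.41, 0, 0], "twist": 0}
    - {"xyz": [0.41, 0, 0], "twist": 0}
    - {"xyz": [0.41, 0, 0], "twist": 0}
    - {"xyz": [0.41, 0, 0], "twist": 0}
    - {"xyz": [0.41, 0, 0], "twist": 0}
    - {"xyz": [0.41, 0, 0], "twist": 0}
    - {"xyz": [0, 0, 0], "twist": 0}

```text
time: 41.23
position: [0.6126, -0.0603, 0.2457]
ee_rot: [0.375, 0.601, -0.377, 0.597]
force: [-0.4, -0.2, 0.1]
grip_width: 0.0554
```

>>> drive_tool:
  targets:
    - {"xyz": [0, 0, 0], "twist": 0}
    - {"xyz": [0, 0, 0], "twist": 0}
    - {"xyz": [0, 0, 0], "twist": 0}
    - {"xyz": [0, 0, 0], "twist": 0}
    - {"xyz": [0, 0, 0], "twist": 0}
  claw: 1

```text
time: 41.65
position: [0.6151, -0.0606, 0.2515]
ee_rot: [0.376, 0.598, -0.375, 0.6]
force: [0.4, 0.1, 1.0]
grip_width: 0.0175
```

Pin gripped at 17.5 mm. I'll swing back along the arc, half first.

>>> drive_tool:
  targets:
    - {"xyz": [0, -0.64, 0.025], "twist": -0.9}
    - {"xyz": [0, -0.64, 0.025], "twist": -0.9}
    - {"xyz": [0, -0.64, 0.025], "twist": -0.9}
    - {"xyz": [0, -0.64, 0.025], "twist": -0.9}
    - {"xyz": [0, -0.64, 0.025], "twist": -0.9}
    - {"xyz": [0, -0.64, 0.025], "twist": -0.9}
    - {"xyz": [0, 0, 0], "twist": 0}

```text
time: 42.23
position: [0.5258, -0.1359, 0.2515]
ee_rot: [0.224, 0.669, -0.226, 0.672]
force: [3.1, -2.7, -0.2]
grip_width: 0.0174
```

>>> drive_tool:
  targets:
    - {"xyz": [0, -0.64, 0.025], "twist": -0.9}
    - {"xyz": [0, -0.64, 0.025], "twist": -0.9}
    - {"xyz": [0, -0.64, 0.025], "twist": -0.9}
    - {"xyz": [0, -0.64, 0.025], "twist": -0.9}
    - {"xyz": [0, -0.64, 0.025], "twist": -0.9}
    - {"xyz": [0, -0.5, 0.02], "twist": -0.7}
    - {"xyz": [0, 0, 0], "twist": 0}
    - {"xyz": [0, 0, 0], "twist": 0}

```text
time: 42.9
position: [0.4835, -0.235, 0.2515]
ee_rot: [0.069, 0.701, -0.07, 0.707]
force: [8.8, -1.3, -1.4]
grip_width: 0.0175
```

>>> drive_tool:
  targets:
    - {"xyz": [0, 0, 0], "twist": 0}
    - {"xyz": [0, 0, 0], "twist": 0}
    - {"xyz": [0, 0, 0], "twist": 0}
    - {"xyz": [0, 0, 0], "twist": 0}
    - {"xyz": [-0.4, 0, 0], "twist": 0}
    - {"xyz": [-0.7, 0, 0], "twist": 0}
    - {"xyz": [-0.9, 0, 0], "twist": 0}
    - {"xyz": [-0.9, 0, 0], "twist": 0}
  claw: -0.3

```text
time: 43.57
position: [0.4806, -0.233, 0.3385]
ee_rot: [0.069, 0.704, -0.069, 0.703]
force: [0.3, -1.2, 0.4]
grip_width: 0.0553
```

>>> drive_tool:
  targets:
    - {"xyz": [-0.5, 0.9, 0], "twist": 0}
    - {"xyz": [0, 0.95, 0], "twist": 0}
    - {"xyz": [0, 0.95, 0], "twist": 0}
    - {"xyz": [0, 0.95, 0], "twist": 0}
    - {"xyz": [0, 0.95, 0], "twist": 0}
    - {"xyz": [0, 0.95, 0], "twist": 0}
    - {"xyz": [0, 0.95, 0], "twist": 0}
    - {"xyz": [0, 0, 0], "twist": 0}

```text
time: 44.23
position: [0.5197, -0.0352, 0.3535]
ee_rot: [0.068, 0.703, -0.067, 0.704]
force: [-0.1, -0.8, -1.0]
grip_width: 0.0553
```

```bash
python3 yaw.py; python3 - <<'E'
from h import *
P={n:env.snapshot(n) for n in('side','top')}
for l,z in (('lamp_grip',.257),('channel',.009),('tray',0),('mallet',0),('gouge',0),('spoon',0)):
  for n in P:
    x=env.landmark_of(l,P[n])[:1]
    if x: print(l,n,np.round(x[0]['xy'],1),round(x[0]['conf'],2),atz(P[n],x[0]['xy'],z).round(3))
s=env.observe();print(s['position'],s['force'],s['time'])
E
```

```text
top mid [ 0.5464 -0.2039] len 0.045 yaw -1.6
top mid [ 0.4108 -0.2834] len 0.062 yaw -1.6
top mid [ 0.4174 -0.2783] len 0.051 yaw -2.8
top mid [ 0.4087 -0.2294] len 0.044 yaw -2.3
side mid [ 0.5378 -0.2729] len 0.063 yaw -3.4
side mid [ 0.542  -0.1985] len 0.057 yaw -3.9
side mid [ 0.5312 -0.1855] len 0.078 yaw -3.2
side mid [ 0.5269 -0.2522] len 0.059 yaw -2.0
side mid [ 0.4032 -0.2626] len 0.07 yaw -2.2
side mid [ 0.4083 -0.1593] len 0.049 yaw -3.4
side mid [ 0.4152 -0.1627] len 0.045 yaw -2.0
side mid [ 0.5136 -0.2436] len 0.064 yaw -3.5
side mid [ 0.5464 -0.2754] len 0.067 yaw -3.6
side mid [ 0.4565 -0.1952] len 0.045 yaw -2.2
side mid [ 0.4456 -0.1984] len 0.1 yaw -3.2
[ 0.5195 -0.0384  0.3532] 44.3333
lamp_grip side [394.1 137.5] 0.78 [ 0.478 -0.235  0.257]
lamp_grip top [385.5 234. ] 0.95 [ 0.487 -0.231  0.257]
channel side [383.2 210.3] 0.74 [ 0.486 -0.252  0.009]
channel top [375.6 238.5] 0.66 [ 0.481 -0.236  0.009]
tray side [381.  216.8] 0.77 [ 0.484 -0.232  0.   ]
mallet side [375.7 169.4] 0.7 [ 0.596 -0.441  0.   ]
mallet top [429.2 208.3] 0.62 [ 0.583 -0.431  0.   ]
gouge side [381.2 288.5] 0.56 [0.378 0.001 0.   ]
spoon side [202.8 336.3] 0.74 [0.65 0.31 0.  ]
spoon top [222.3 194.6] 0.68 [0.649 0.298 0.   ]
[ 0.51942446 -0.03927346  0.35221488] [-0.20159215  0.22836743  0.43270234] 45.0333
```

All checks are within limits and the arm touches nothing, so I'm handing in.

```bash
python3 -c "
from rig import env
print(env.job_done())"
```

```text
the job is handed in; nothing more can be done
None
```

The job is handed in at about 45 s of the 67 s allowed. My last checks were all within the limits, but no verdict was reported.

**What I did**
1. I gripped the lamp pin and swung the lamp about 0.22 m clear of the tray.
2. The tool can only point down, so the board blocked a direct grasp of the channel. I slid it about 55 mm endways along the rack, gripped the overhanging end and carried it to clear bench.
3. Pressing it flat against the bench did not work. Opening the fingers in small stages let it tip level, and I regrasped it at mid-length.
4. I set it into the two troughs and released it.
5. I swung the lamp back above the tray and moved the arm clear.

**What the last checks showed**
- **Alignment:** after the first placing, the channel was about 5.3° off the lower pair, against a limit of 6.9°. I regripped it and twisted it straight. It now reads about -3°, and the lower two read -2° to -4°.
- **Seating:** at the first placing, contact came at about the height expected for legs on the trough floors. I did not measure the seating height separately. The channel's middle is within about 5 mm of the tray's middle lengthwise, measured before the twist. The final network points read 5–11 mm off and disagree with each other by about 16 mm.
- **Lamp:** the pin is about 6–10 mm from the tray centre; the limit is 40 mm.
- **Bystanders:** the networks place the mallet, gouge and spoon within about 20 mm of their first readings, which is roughly their scatter. I never felt a contact with them.

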